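Build the soldering hearth

TASK

Set up the goldsmith's soldering hearth: seat the white ceramic slab and the black charcoal block flat and fully home in their recesses in the steel tray. Once the slab is home, lay every pale firebrick that is on the bench flat along the middle of its top as a stepped wall in staggered courses: three bricks side by side at the bottom, each with its length across the slab, then up to two, then one, each upper brick centred over a joint below and no third course before the second is full. Leave the other things on the bench where they are.

Things in the scene. Friction and masses are not known exactly. Their poses are not given: they have to be found in the camera images.
- tray: steel hearth tray fixed to the bench, 204 x 190 x 11 mm, x along its length; origin at the centre of its underside. Two recesses along x, 6 mm deep, floors 5 mm above the bench: a long one, 183 x 69 mm, on the +y side, with a raised key 22.5 (x) x 9.5 mm, flush with the rim, in its +x +y corner; a short one, 93 x 63 mm, on the -y side
- slab_seat (a point): centre of the floor of the long recess, at tray (0, 47, 5) mm; axes as the tray's. The seated slab's origin and axes coincide with it, and the slab stands 12 mm out of the recess
- block_seat (a point): centre of the floor of the short recess; axes as the tray's. At tray (0, -58, 5) mm
- slab: white ceramic slab 180 x 66 x 18 mm (x, y, z), 0.3 kg; origin at the centre of the underside of the full outline. A 24 (x) x 11 mm notch through its +x +y corner lets it into the long recess one way only. The wall stands along its middle line (y = 0): brick centres at slab x = -58, 0, 58 mm (bottom), -29, 29 (second course), 0 (third), about 4 mm between bricks
- coal: black charcoal block, 90 x 60 x 30 mm (x, y, z), 0.12 kg, origin at the centre of its underside; fits the short recess either way round with its 90 mm length along the tray's x; seated, its origin lies on block_seat
- bottom_left (a point): wall place: where the centre of a brick belongs, at slab (-58, 0, 31) mm, in the bottom course
- bottom_mid (a point): wall place: where the centre of a brick belongs, at slab (0, 0, 31) mm, in the bottom course
- bottom_right (a point): wall place: where the centre of a brick belongs, at slab (58, 0, 31) mm, in the bottom course
- second_left (a point): wall place: where the centre of a brick belongs, at slab (-29, 0, 57) mm, in the second course
- second_right (a point): wall place: where the centre of a brick belongs, at slab (29, 0, 57) mm, in the second course
- third (a point): wall place: where the centre of a brick belongs, at slab (0, 0, 83) mm, in the third course
- brick1: pale firebrick, 54 x 64 x 26 mm (x, y, z), about 80 g, plain all over; origin at its centre (13 mm above what it lies on when flat); lies flat at the start. In the wall its 64 mm length (y) goes across the slab. All bricks are alike and interchangeable; four to six of the six are there
- brick2: pale firebrick, 54 x 64 x 26 mm (x, y, z), about 80 g, plain all over; origin at its centre (13 mm above what it lies on when flat); lies flat at the start. In the wall its 64 mm length (y) goes across the slab. All bricks are alike and interchangeable; four to six of the six are there
- brick3: pale firebrick, 54 x 64 x 26 mm (x, y, z), about 80 g, plain all over; origin at its centre (13 mm above what it lies on when flat); lies flat at the start. In the wall its 64 mm length (y) goes across the slab. All bricks are alike and interchangeable; four to six of the six are there
- brick4: pale firebrick, 54 x 64 x 26 mm (x, y, z), about 80 g, plain all over; origin at its centre (13 mm above what it lies on when flat); lies flat at the start. In the wall its 64 mm length (y) goes across the slab. All bricks are alike and interchangeable; four to six of the six are there
- brick5: pale firebrick, 54 x 64 x 26 mm (x, y, z), about 80 g, plain all over; origin at its centre (13 mm above what it lies on when flat); lies flat at the start. In the wall its 64 mm length (y) goes across the slab. All bricks are alike and interchangeable; four to six of the six are there
- brick6: pale firebrick, 54 x 64 x 26 mm (x, y, z), about 80 g, plain all over; origin at its centre (13 mm above what it lies on when flat); lies flat at the start. In the wall its 64 mm length (y) goes across the slab. All bricks are alike and interchangeable; four to six of the six are there
- doming_block: bystander, to be left where it is: heavy round steel doming block, 46 mm across, 34 mm high, with shallow cups in its top; stands among the bricks; origin at the centre of its underside
- mug: bystander, to be left where it is: brown mug, 80 mm across, 85 mm high, origin at the centre of its underside
- jar: bystander, to be left where it is: amber jar with a brass cap, 60 mm across, 75 mm high, origin at the centre of its underside
- pot: bystander, to be left where it is: small open steel pot, 110 mm across the rim, 70 mm high, origin at the centre of its underside
- mandrel: bystander, to be left where it is: upright steel cone (ring mandrel), 36 mm across at the foot, 150 mm high, origin at the centre of its underside
Not all that is in view belongs to the job. What is shaped like the brick1 but blue is not meant. Leave any purple look-alike of the brick6 alone.

How it is judged:
By the outcome, as a careful person would: the job done as asked, in the order asked, and still so for the second after the job is handed in, with the robot touching nothing.
Of brick1, brick2, brick3, brick4, brick5, brick6 only 4 to 6 are there at a start; the rules pass over those that are not, and their reading is None.
At some moment in a run one of coal, brick1, brick2, brick3, brick4, brick5, brick6 may be knocked a few centimetres aside while the robot is not near it.
It also fails if it takes over 210 s, if anything falls off the work surface, if the arm or the gripper's body presses on something with over 40 N, if the wrist force passes 120 N, or if a joint passes its speed limit or range.

ROBOT

A 7-joint arm with a two-finger parallel gripper is mounted at the origin on the work surface. World frame = base frame: x ahead of the robot, y to its left, z up, the work surface at z = 0. Lengths are in m, angles in rad, forces in N, time in s.
With the tool pointing down it reaches from about 0.425 to 0.975 m from the base axis. Payload 16.7 kg.
Tool frame: the origin (TCP) lies at the very end of the fingers, on their centre line; the grasp point (between the pads) lies ctrl.pinch_z behind it (ctrl.pinch_z is the distance from the TCP to the grasp point, in m); z points along the fingers, y is the line along which they close (so a half turn about z gives the same grasp; the last joint's range is limited). The gripper opens to 85 mm and grips with 20 to 120 N. Pads are 22 mm wide; open, the fingers measure 114 mm over their backs; the gripper's body (76 mm by 85 mm) begins 54 mm behind the grasp point. The pads swing forward as they close: fully open they stand 13 mm farther back than shut.
Start: joints at [0.975, 0.426, 0.074, 1.606, -0.034, 1.111, -0.067], TCP at [0.292, -0.609, 0.231] pointing down, gripper open.
Joint ranges: [-2.85, 2.85], [-0.5, 2.14], [-1.23, 1.37], [0.21, 2.46], [-1.02, 4.16], [0.16, 2.05], [-2.73, 2.73]. Speed limits (rad/s): [1.89, 1.89, 2.39, 2.39, 3.01, 3.01, 3.01].

INTERFACE

Orientations are given as a unit quaternion [w, x, y, z].
In Python, from bench import ctrl gives the robot as it stands.
- The arm moves only by the tool arm_command, never from a script. Its argument "rows" is a list that holds one entry, the list of rows, each a list of 7 numbers: the shift along the tool's x, y, z in mm, then the turn, a rotation vector about the tool's x, y, z in degrees, then the finger opening in mm, from 0 to 85.4. In form: [[[tx, ty, tz, rx, ry, rz, hand], ...]]. A call has 1 to 20 rows; each row is the pose to reach, as a shift and turn from the pose commanded when the call began, along the tool's axes at that moment; what a row does not reach only later rows make up. A row lasts 1/10 s, in which the tool goes at most 50 mm and 8.59 degrees, less where a joint would pass 70% of its speed; a pose out of reach is approached as far as the arm can. A call with a gripper value outside its range is refused whole. The fingers move at their own pace and stop on an object; "squeeze" is the grip in N (left out, the last holds). Time passes only in rows, so rows that repeat a pose let the fingers close. It gives the time, the measured TCP pose, the force, the opening and the grip force at its end, in the units of the state.
- ctrl.observe(): the state, without advancing time (a new reading comes with each control period).
- ctrl.read_camera(name): name is "scene" or "top" or "wrist"; returns the picture (420x560x3 uint8, red, green, blue); there is no depth.
- ctrl.calibration(name): a dict with "intrinsics" (3x3 intrinsics, pixels), "R" (3x3) and "t" (3): a world point X has camera coordinates R X + t. Camera axes: x right, y down, z forward; pixel columns grow to the right and rows downward; lengths in m; the calibration is good to about 2 mm. The wrist camera is an equidistant fisheye: a pixel r from the principal point sees the ray r / f radians off the axis. A picture is of the moment at which its call begins: read the wrist's pose just before it. calibration takes no time and is no camera call; for the wrist camera it gives the pose at the moment of the call.
- ctrl.finish_job(): hands the job in; it is judged then, once.
The state is a dict: "time_s": time; "joint_pos": joint angles; "dq": joint speeds; "joint_torque": joint torques, N m; "tcp_pos": TCP position; "eef_rot": TCP orientation; "wrist_force": force on the tool from outside, world axes, zero at the start; "torque": the same for the moment, N m; "gripper_width": finger opening in m; "grip_force": force on a finger pad.
Only numpy, scipy, OpenCV 4.12 (cv2) and the standard library are available. Lean on these libraries where they do the work, as an engineer would, in place of code of your own. Each camera call takes 0.05 s, during which the arm holds its last target. There are 200 camera calls.

## Working session

There is one attempt and no reset: what is moved stays moved. The work goes in short steps, Python scripts to look and compute and a tool call to move; the robot and the scene stay as the last step left them, time stands still between calls to the robot, and variables do not carry over. Pictures are saved under pics/ and viewed, at most 14 in all, crops included, and the job is handed in when it is done.

Besides the shell and the picture viewer there is one more tool, called after "Request:" by a JSON object that holds its "op" and its "data". arm_command: Moves the arm, as the interface text tells. Its arguments: {"type":"object","properties":{"rows":{"type":"array"},"squeeze":{"type":"number"}},"required":["rows"]}

```bash
ls; mkdir -p pics; python3 - <<'E'
from bench import ctrl
import cv2
s=ctrl.observe();print(s, ctrl.pinch_z)
for n in("scene","top","wrist"):
    c=ctrl.calibration(n);print(n,c)
    im=ctrl.read_camera(n)
    cv2.imwrite(f"pics/{n}0.png",cv2.cvtColor(im,cv2.COLOR_RGB2BGR))
E
```

```text
pics
{'time_s': 0.0, 'joint_pos': array([ 0.97448741,  0.42675141,  0.07382267,  1.6066102 , -0.0340734 ,
        1.11083795, -0.06708304]), 'dq': array([ 0.00021521,  0.00018621,  0.0012108 , -0.00075979, -0.0007066 ,
       -0.0008592 , -0.00100985]), 'joint_torque': array([-1.13091508e-03, -9.49812412e+01,  3.76050532e+00, -4.63516974e+01,
        1.92283635e-02,  9.93299531e-03, -4.92523748e-05]), 'tcp_pos': array([ 0.29145906, -0.60836228,  0.23059542]), 'eef_rot': array([-6.42672834e-04,  9.75146104e-01,  2.21561778e-01, -2.04015304e-04]), 'wrist_force': array([-0.29013272,  0.13280184, -0.16320904]), 'torque': array([ 0.01478799,  0.00525194, -0.00802909]), 'grip_force': 0.0, 'gripper_width': 0.08517456790725603} 0.0187
scene {'intrinsics': array([[505.52076733,   0.        , 272.55721455],
       [  0.        , 505.52076733, 211.75594494],
       [  0.        ,   0.        ,   1.        ]]), 'R': array([[-0.59739799,  0.80172234,  0.01889249],
       [ 0.44641565,  0.35202976, -0.82267133],
       [-0.66620471, -0.48302829, -0.56820327]]), 't': array([ 0.32493822, -0.1869121 ,  1.94886471])}
top {'intrinsics': array([[405.7271341 ,   0.        , 274.64746204],
       [  0.        , 405.7271341 , 209.22625981],
       [  0.        ,   0.        ,   1.        ]]), 'R': array([[-0.02804372, -0.99944489, -0.01798492],
       [-0.98230166,  0.0308871 , -0.18474153],
       [ 0.18519449,  0.01248578, -0.98262257]]), 't': array([0.05265491, 0.57262522, 1.0638457 ])}
wrist {'intrinsics': array([[325.1922621 ,   0.        , 283.59914234],
       [  0.        , 325.1922621 , 211.6805846 ],
       [  0.        ,   0.        ,   1.        ]]), 'R': array([[ 0.43262312, -0.90157328, -0.00169167],
       [-0.85598403, -0.41133464,  0.31320146],
       [-0.28306991, -0.13405015, -0.9496852 ]]), 't': array([-0.67522857, -0.04106574,  0.38034177])}
```

View pics/top0.png

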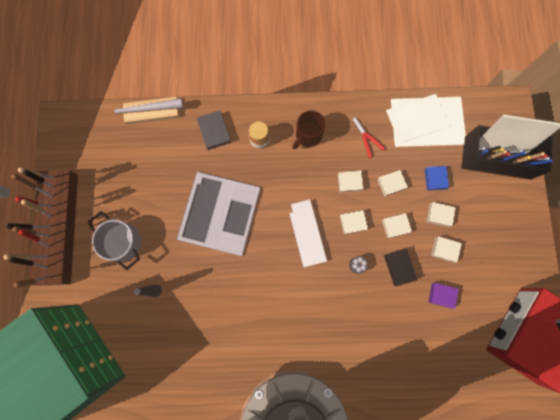

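View pics/scene0.png

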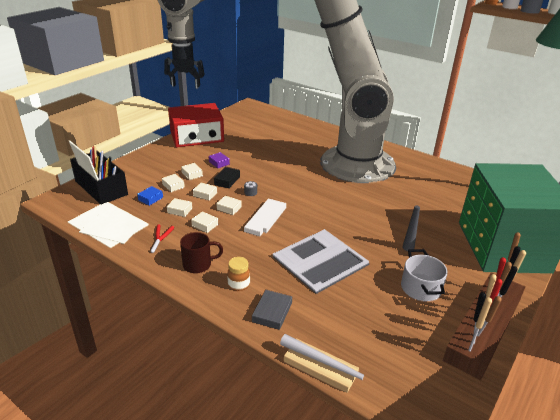

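The top view shows six pale bricks at about (350,181), (393,183), (354,222), (397,226), (441,214) and (447,249). It also shows the slab (308,233), the tray (220,214), black block (401,267), a dark grey slab-like thing (213,130), and blue (437,178) and purple (445,295) look-alikes. Next I'll measure coarse positions.

```bash
cat > h.py <<'E'
import numpy as np, cv2
from bench import ctrl
def rays(name,uv,cal=None):
    c=cal or ctrl.calibration(name);K=c["intrinsics"];uv=np.asarray(uv,float).reshape(-1,2)
    a=(uv-K[[0,1],[2,2]])/K[0,0]
    if name=="wrist":
        r=np.linalg.norm(a,axis=1,keepdims=True)+1e-9
        d=np.hstack([a/r*np.sin(r),np.cos(r)])
    else: d=np.hstack([a,np.ones((len(a),1))])
    R=c["R"];return -R.T@c["t"],d@R
def plane(name,uv,z,cal=None):
    o,d=rays(name,uv,cal);return (o+d*((z-o[2])/d[:,2:]))[:,:2]
def pix(name,X,cal=None):
    c=cal or ctrl.calibration(name);K=c["intrinsics"];p=np.atleast_2d(X)@c["R"].T+c["t"]
    if name=="wrist":
        n=np.linalg.norm(p[:,:2],axis=1,keepdims=True);th=np.arctan2(n,p[:,2:]);a=p[:,:2]/n*th
    else:a=p[:,:2]/p[:,2:]
    return a*K[0,0]+K[[0,1],[2,2]]
def snap(name,fn=None):
    cal=ctrl.calibration(name);im=ctrl.read_camera(name)
    if fn:cv2.imwrite("pics/"+fn,cv2.cvtColor(im,cv2.COLOR_RGB2BGR))
    return im,cal
def mask(im,what):
    h,s,v=cv2.split(cv2.cvtColor(im,cv2.COLOR_RGB2HSV))
    if what=="pale": m=(v>150)&(s<75)&(s>22)&(h>15)&(h<40)
    if what=="white":m=(v>150)&(s<75)
    if what=="dark": m=(v<60)
    if what=="grey": m=(s<60)&(v>105)&(v<215)
    return m.astype(np.uint8)*255
def blobs(name,im,cal,what,z,amin=100,amax=1e9,roi=None,mk=None):
    "list of (centre xy mm, long, short mm, yaw deg of long axis, pixel centre, pix area)"
    m=mask(im,what) if mk is None else mk
    m=cv2.morphologyEx(m,cv2.MORPH_OPEN,np.ones((3,3)))
    out=[]
    for c in cv2.findContours(m,cv2.RETR_EXTERNAL,cv2.CHAIN_APPROX_NONE)[0]:
        a=cv2.contourArea(c)
        if a<amin or a>amax: continue
        p=c[:,0].astype(float); pc=p.mean(0)
        if roi is not None and not(roi[0]<pc[0]<roi[2] and roi[1]<pc[1]<roi[3]):continue
        xy=plane(name,p,z,cal)*1000
        (cx,cy),(w,h),ang=cv2.minAreaRect(xy.astype(np.float32))
        if w<h: w,h,ang=h,w,ang+90
        out.append((np.round([cx,cy],1),round(w,1),round(h,1),round((ang+90)%180-90,1),pc.round(0),a))
    return out
E
python3 - <<'E'
from h import *
im=cv2.cvtColor(cv2.imread("pics/top0.png"),cv2.COLOR_BGR2RGB);cal=ctrl.calibration("top")
for p in [(350,181),(308,233),(213,130),(401,267),(190,230),(205,205),(190,185)]:print(p,im[p[1],p[0]],cv2.cvtColor(im[p[1]:p[1]+1,p[0]:p[0]+1],cv2.COLOR_RGB2HSV)[0,0])
for w,z in(("white",.026),("dark",.03),("grey",.011)):
    print(w)
    for b in blobs("top",im,cal,w,z,250,9000,(140,90,480,330)):print(*b)
print(pix("top",[[.3,-.6,0]],cal))
E
```

```text
(350, 181) [240 223 193] [ 19  50 240]
(308, 233) [239 226 219] [ 11  21 239]
(213, 130) [106  96  94] [  5  29 106]
(401, 267) [65 55 49] [11 63 65]
(190, 230) [105  96  96] [  0  22 105]
(205, 205) [107  98  97] [  3  24 107]
(190, 185) [164 112  77] [ 12 135 164]
white
[ 453.4 -433.9] 70.8 57.8 72.1 [446. 249.] 487.0
[ 523.3 -302.9] 70.1 53.3 -77.7 [397. 225.] 434.0
[ 536.6 -183.6] 67.9 53.5 -80.4 [354. 222.] 414.0
[ 551.3 -429.4] 70.3 58.1 75.3 [441. 214.] 459.5
[510.6 -51.1] 180.7 69.0 12.4 [307. 233.] 1477.5
[574.7 195.6] 203.7 190.0 -15.8 [218. 214.] 4615.5
[ 646.  -300.8] 70.2 54.6 -72.9 [392. 183.] 419.5
[ 654.5 -182. ] 67.7 55.5 -87.1 [350. 181.] 402.0
[900.1 405.6] 196.8 25.4 -81.9 [148. 107.] 364.0
[ 830.8 -412.9] 220.7 155.3 -89.7 [427. 121.] 3375.0
dark
grey
[577.5 196.9] 205.7 193.2 -15.8 [219. 213.] 4615.5
[831.8 221.8] 93.6 55.6 15.8 [210. 128.] 424.0
[912.7 408.7] 203.8 27.3 -86.7 [149. 107.] 352.0
[[509.60410227 303.87994033]]
```

```bash
python3 - <<'E'
import cv2,numpy as np
im=cv2.imread("pics/top0.png")
a=cv2.resize(im[90:320,170:470],None,fx=2.6,fy=2.6,interpolation=cv2.INTER_CUBIC)
cv2.imwrite("pics/crop0.png",a)
E
```

```text
(no output)
```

View pics/crop0.png

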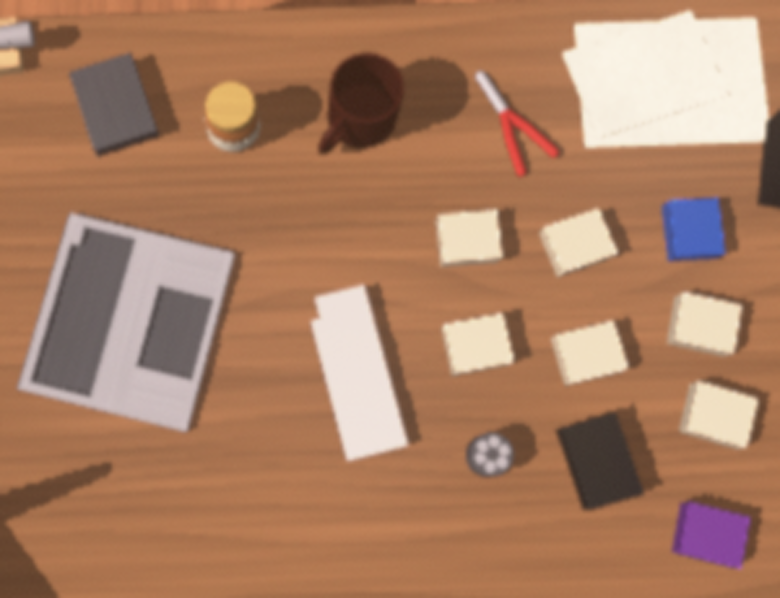

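Candidates for the coal are the black block (401,267) and the dark-grey slate (213,130). I choose the black one, since it matches the description and is 30 mm high. All pale bricks are genuine; blue and purple are left alone. Slab and tray keys both lie toward +x+y. Next I'll move over the slab.

```bash
cat >> h.py <<'E'
from scipy.spatial.transform import Rotation as Ro
def toolR(s): return Ro.from_quat(np.roll(s["eef_rot"],-1))
def psi():
    x=toolR(ctrl.observe()).as_matrix()[:,0];return np.degrees(np.arctan2(x[1],x[0]))
def go(x,y,z,ps):
    "world target (mm, deg of tool x) -> shift in tool axes and rotvec"
    s=ctrl.observe();R=toolR(s)
    d=R.inv().apply(np.array([x,y,z])-s["tcp_pos"]*1000)
    T=Ro.from_matrix(np.array([[np.cos(a:=np.radians(ps)),np.sin(a),0],[np.sin(a),-np.cos(a),0],[0,0,-1]]).T)
    print("shift",d.round(1),"turn",np.degrees((R.inv()*T).as_rotvec()).round(2),"| tcp",(s["tcp_pos"]*1000).round(1),"psi",round(psi(),2),"t",s["time_s"])
E
python3 - <<'E'
from h import *
c=ctrl.calibration("wrist");s=ctrl.observe()
R=toolR(s)
print("cam in tool",R.inv().apply(-c["R"].T@c["t"]-s["tcp_pos"])*1000, "axes",(c["R"]@R.as_matrix()).round(3))
go(440,-65,180,12.4)
E
```

```text
cam in tool [  80.53538048    1.0128981  -142.2328462 ] axes [[ 0.001  1.     0.001]
 [-0.95   0.001 -0.313]
 [-0.313 -0.     0.95 ]]
shift [ 368.7 -425.9   51.2] turn [-5.00e-02  1.00e-02  1.32e+01] | tcp [ 291.5 -608.5  230.8] psi 25.6 t 0.15
```

Request:
{"op": "arm_command", "data": {"rows": [[[60, -70, 10, 0, 0, 4, 85], [120, -140, 20, 0, 0, 8, 85], [180, -210, 30, 0, 0, 13.2, 85], [240, -280, 40, 0, 0, 13.2, 85], [300, -350, 50, 0, 0, 13.2, 85], [397, -432, 51, 0, 0, 13.2, 85], [397, -432, 51, 0, 0, 13.2, 85], [397, -432, 51, 0, 0, 13.2, 85], [397, -432, 51, 0, 0, 13.2, 85], [397, -432, 51, 0, 0, 13.2, 85], [397, -432, 51, 0, 0, 13.2, 85], [397, -432, 51, 0, 0, 13.2, 85], [397, -432, 51, 0, 0, 13.2, 85], [397, -432, 51, 0, 0, 13.2, 85], [397, -432, 51, 0, 0, 13.2, 85], [397, -432, 51, 0, 0, 13.2, 85]]]}}

```text
time_s: 1.75
tcp_pos: [0.4627, -0.0488, 0.1804]
eef_rot: [0.0, 0.994, 0.107, -0.0]
wrist_force: [0.3, -0.3, -0.2]
gripper_width: 0.0849
grip_force: 0.0
```

```bash
python3 - <<'E'
from h import *
im,cal=snap("wrist","w1.png")
for b in blobs("wrist",im,cal,"white",.018,1500):print(*b)
go(510,-51,100,12.4);print(np.abs(ctrl.observe()["dq"]).max())
E
```

```text
[ 524.2 -305. ] 84.3 53.4 -77.8 [509. 191.] 1885.5
[ 540.1 -186. ] 75.3 55.5 -80.7 [430. 149.] 3306.0
[ 650.5 -301.3] 86.2 55.5 -72.1 [533.  88.] 2231.0
[514.8 -53.5] 180.7 67.5 12.5 [300. 138.] 12659.0
[ 659.9 -183.7] 75.9 60.3 -86.9 [454.  39.] 3095.5
[569.1 193.4] 187.6 180.8 74.3 [81. 67.] 13970.0
shift [45.6 12.3 80.4] turn [ 0.01  0.   -0.11] | tcp [462.8 -48.7 180.4] psi 12.29 t 1.8
0.0035874855524692076
```

View pics/w1.png

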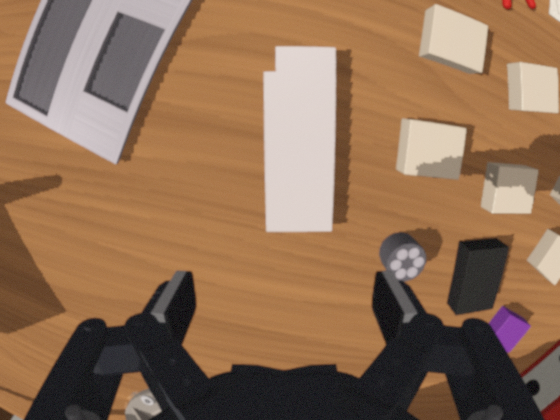

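The wrist view shows the slab at (300,138), between u 264–336 and v 46–231, with the notch at its upper left and the finger tips at about (185,272) and (385,272). The slab measures 180.7x67.5 against 180x66, which agrees. I'll check where the open tips lie relative to the TCP.

```bash
python3 - <<'E'
from h import *
s=ctrl.observe();R=toolR(s)
for z in(0,-13):
    print(z,pix("wrist",s["tcp_pos"]+R.apply([[a/1e3,b/1e3,z/1e3] for a in(-11,11) for b in(-42.5,42.5)])).round(0).tolist())
go(514.5,-53.3,2,12.5)
E
```

```text
0 [[201.0, 293.0], [363.0, 293.0], [196.0, 255.0], [367.0, 255.0]]
-13 [[195.0, 306.0], [368.0, 307.0], [190.0, 267.0], [374.0, 268.0]]
shift [ 49.5  15.5 178.4] turn [ 0.01  0.   -0.21] | tcp [462.8 -48.7 180.4] psi 12.29 t 1.8
```

Request:
{"op": "arm_command", "data": {"rows": [[[49.5, 15.5, 60, 0, 0, -0.2, 85], [49.5, 15.5, 100, 0, 0, -0.2, 85], [49.5, 15.5, 140, 0, 0, -0.2, 85], [49.5, 15.5, 170, 0, 0, -0.2, 85], [49.5, 15.5, 178.4, 0, 0, -0.2, 85], [49.5, 15.5, 178.4, 0, 0, -0.2, 85], [49.5, 15.5, 178.4, 0, 0, -0.2, 85], [49.5, 15.5, 178.4, 0, 0, -0.2, 60], [49.5, 15.5, 178.4, 0, 0, -0.2, 60], [49.5, 15.5, 178.4, 0, 0, -0.2, 60], [49.5, 15.5, 178.4, 0, 0, -0.2, 60], [49.5, 15.5, 178.4, 0, 0, -0.2, 60], [49.5, 15.5, 178.4, 0, 0, -0.2, 60], [49.5, 15.5, 178.4, 0, 0, -0.2, 60]]], "squeeze": 70}}

```text
time_s: 3.2
tcp_pos: [0.5158, -0.0523, 0.0042]
eef_rot: [0.0, 0.994, 0.11, 0.001]
wrist_force: [-5.6, -0.3, 23.3]
gripper_width: 0.0639
grip_force: 71.3
```

```bash
python3 - <<'E'
from h import *
go(477,31,210,-15.8)
E
```

```text
shift [ -19.2  -89.6 -205.9] turn [ 2.000e-02 -1.700e-01  2.838e+01] | tcp [515.8 -52.3   4.2] psi 12.58 t 3.2
```

Request:
{"op": "arm_command", "data": {"rows": [[[0, 0, -15, 0, 0, 0, 60], [0, 0, -45, 0, 0, 0, 60], [0, 0, -90, 0, 0, 6, 60], [-5, -20, -130, 0, 0, 12, 60], [-10, -40, -170, 0, 0, 18, 60], [-15, -65, -206, 0, 0, 24, 60], [-19, -90, -206, 0, 0, 28.4, 60], [-19, -90, -206, 0, 0, 28.4, 60], [-19, -90, -206, 0, 0, 28.4, 60], [-19, -90, -206, 0, 0, 28.4, 60], [-19, -90, -206, 0, 0, 28.4, 60]]]}}

```text
time_s: 4.3
tcp_pos: [0.4765, 0.0308, 0.2077]
eef_rot: [0.0, 0.99, -0.138, -0.0]
wrist_force: [0.3, 1.3, -2.6]
gripper_width: 0.0633
grip_force: 81.0
```

```bash
python3 - <<'E'
from h import *
im,cal=snap("wrist","w2.png")
s=ctrl.observe();print(s["tcp_pos"],psi(),s["gripper_width"],s["wrist_force"])
for w,z in(("white",s["tcp_pos"][2]-.002+.018),("white",.011)):
  for b in blobs("wrist",im,cal,w,z,1500):print(*b)
E
```

```text
[0.47652598 0.03089104 0.20763802] -15.84655297963601 0.06349107070660406 [-0.21320979 -0.35796687 -4.72860065]
[462.3  34.1] 76.0 65.5 -15.8 [293. 316.] 12303.0
[527.6  15.6] 71.4 65.1 -15.7 [272. 152.] 12141.5
[ 543.1 -110.9] 32.6 20.8 -78.4 [532.  84.] 1522.0
[563.8  78. ] 76.5 71.2 -15.9 [131. 138.] 24185.5
[306.9  78.1] 203.9 175.8 -15.8 [293. 316.] 12303.0
[482.3  28.4] 191.8 174.7 -15.7 [272. 152.] 12141.5
[ 523.9 -311.1] 87.6 55.9 -78.4 [532.  84.] 1522.0
[579.5 195.8] 205.3 191.1 -15.9 [131. 138.] 24185.5
```

View pics/w2.png

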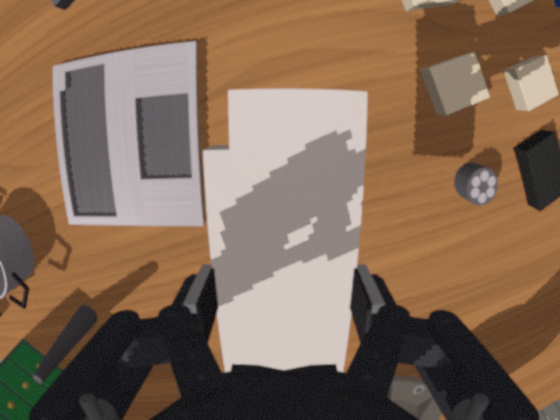

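The view shows the tray with its key at the upper left (68,68), the long recess at (90,140), the short recess at (165,137), and the held slab with its front edge from (228,89) to (367,92). Now I'll measure the slab in the hand and the recess edges.

```bash
python3 - <<'E'
from h import *
im=cv2.cvtColor(cv2.imread("pics/w2.png"),cv2.COLOR_BGR2RGB);cal=ctrl.calibration("wrist")
s=ctrl.observe();R=toolR(s);g=cv2.cvtColor(im,cv2.COLOR_RGB2GRAY)
h,sa,v=cv2.split(cv2.cvtColor(im,cv2.COLOR_RGB2HSV))
# slab in tool frame
m=((sa<60)&(v>110)).astype(np.uint8)*255;m[:,:200]=0
c=max(cv2.findContours(m,0,1)[0],key=cv2.contourArea)[:,0]
for dz in(10,13.8,17):
    P=plane("wrist",c,s["tcp_pos"][2]+dz/1e3,cal)
    q=R.inv().apply(np.c_[P,np.full(len(P),s["tcp_pos"][2])]-s["tcp_pos"])*1e3
    fr=q[(q[:,0]>70)&(np.abs(q[:,1])<20)]; rt=q[(q[:,1]>20)&(q[:,0]>10)&(q[:,0]<70)]; lf=q[(q[:,1]<-20)&(q[:,0]>20)&(q[:,0]<60)];nl=q[(q[:,1]<-10)&(q[:,0]>72)&(q[:,0]<85)]
    f=lambda a:(np.median(a),len(a))
    print(dz,"front",f(fr[:,0]),"right",f(rt[:,1]),np.degrees(np.arctan(np.polyfit(rt[:,0],rt[:,1],1)[0])),"left",f(lf[:,1]),"notch",f(nl[:,1]), "front slope",np.degrees(np.arctan(np.polyfit(fr[:,1],fr[:,0],1)[0])))
# recesses
m=((sa<60)&(v<135)).astype(np.uint8)*255;m[:,200:]=0;m[230:]=0;m[:40]=0;m[:,:55]=0
for b in blobs("wrist",im,cal,"x",.011,1000,mk=m):print(*b)
for b in blobs("wrist",im,cal,"x",.005,1000,mk=m):print(*b)
th=np.radians(-15.9);T=np.array([579.5,195.8]);M=np.array([[np.cos(th),-np.sin(th)],[np.sin(th),np.cos(th)]])
print("exp short",T+M@[0,-58],"long",T+M@[0,47])
E
```

```text
10 front (np.float64(89.01071958180705), 99) right (np.float64(34.22081053093357), 131) -0.2972308303825695 left (np.float64(-33.154941722103516), 88) notch (np.float64(-21.787697493525677), 32) front slope 0.0011286273861713055
13.8 front (np.float64(88.78466736338355), 103) right (np.float64(33.24953474922224), 135) -0.1516916854863262 left (np.float64(-32.178728144028945), 89) notch (np.float64(-21.142613219782213), 32) front slope 0.030333663572552415
17 front (np.float64(88.5938418395918), 105) right (np.float64(32.41434278556314), 138) -0.008964626383719625 left (np.float64(-31.358344126500523), 91) notch (np.float64(-20.596025457358376), 33) front slope 0.026737975337999362
[564.6 142.4] 91.6 62.0 -15.8 [163. 136.] 4153.5
[593.6 243.3] 180.4 67.7 -16.0 [ 87. 142.] 6192.5
[564.8 144.8] 93.2 63.1 -15.8 [163. 136.] 4153.5
[594.3 247.5] 183.6 68.9 -16.0 [ 87. 142.] 6192.5
exp short [563.61036532 140.01900405] long [592.37608328 241.00184155]
```

```bash
python3 - <<'E'
from h import *
go(594.8,243.5,24,-15.9)
E
```

```text
shift [  55.8 -236.9  183.6] turn [0.01 0.04 0.05] | tcp [476.5  30.9 207.6] psi -15.85 t 4.35
```

Request:
{"op": "arm_command", "data": {"rows": [[[15, -50, 40, 0, 0, 0, 60], [25, -100, 80, 0, 0, 0, 60], [35, -150, 110, 0, 0, 0, 60], [45, -200, 130, 0, 0, 0, 60], [55.8, -236.9, 150, 0, 0, 0, 60], [55.8, -236.9, 170, 0, 0, 0, 60], [55.8, -236.9, 180, 0, 0, 0, 60], [55.8, -236.9, 183.6, 0, 0, 0, 60], [55.8, -236.9, 183.6, 0, 0, 0, 60], [55.8, -236.9, 183.6, 0, 0, 0, 60], [55.8, -236.9, 183.6, 0, 0, 0, 60]]]}}

```text
time_s: 5.45
tcp_pos: [0.5955, 0.2436, 0.0258]
eef_rot: [-0.0, 0.99, -0.138, 0.001]
wrist_force: [0.3, -0.8, -3.4]
gripper_width: 0.0636
grip_force: 81.0
```

```bash
python3 - <<'E'
from h import *
go(594.8,243.5,12,-15.9);print(ctrl.observe()["wrist_force"])
im,cal=snap("wrist","w3.png")
E
```

```text
shift [-0.6  0.3 13.8] turn [-0.06 -0.09  0.03] | tcp [595.5 243.6  25.8] psi -15.87 t 5.45
[ 0.29707004 -0.7941096  -3.41887506]
```

View pics/w3.png

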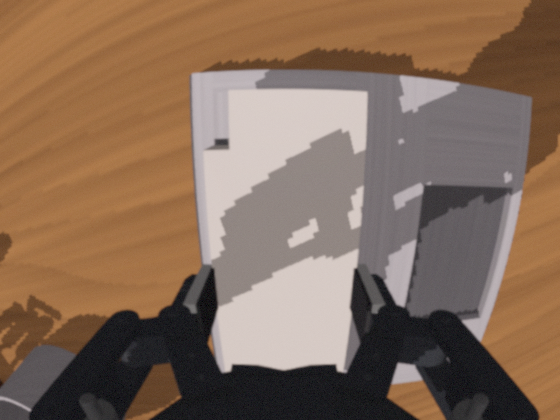

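The slab hovers over the long recess, with the key in the notch at (217,115) and the tray corners at (193,72) and (531,97). I'll check the tray pose from these far corners.

```bash
python3 - <<'E'
from h import *
cal=ctrl.calibration("wrist")
P=plane("wrist",[[193,72],[531,97]],.011,cal)*1e3
d=P[0]-P[1];yaw=np.degrees(np.arctan2(-d[0],d[1]));th=np.radians(yaw)
x=np.array([np.cos(th),np.sin(th)]);y=np.array([-x[1],x[0]])
print(P,np.linalg.norm(d),yaw,"tray",P.mean(0)-102*x,"seat",P.mean(0)-102*x+47*y)
im=cv2.cvtColor(cv2.imread("pics/w3.png"),cv2.COLOR_BGR2RGB)
h,sa,v=cv2.split(cv2.cvtColor(im,cv2.COLOR_RGB2HSV))
m=((sa<70)).astype(np.uint8)*255
c=max(cv2.findContours(m,0,1)[0],key=cv2.contourArea)[:,0]
c=c[(c[:,1]<105)|((c[:,0]<205)&(c[:,1]<250))]
q=plane("wrist",c,.011,cal)*1e3-[580.6,198.1]
th=np.radians(-15.9);x=np.array([np.cos(th),np.sin(th)]);y=np.array([-x[1],x[0]])
a,b=q@x,q@y
k=(a>95)&(abs(b)<80);l=(b>88)&(a<85)&(a>-60)
print("front",np.median(a[k]),np.degrees(np.polyfit(b[k],a[k],1)[0]),k.sum(),"left",np.median(b[l]),np.degrees(np.polyfit(a[l],b[l],1)[0]),l.sum())
E
```

```text
[[703.80246416 257.92475027]
 [651.9869112   76.95737628]] 188.2393210280111 -15.977761542741119 tray [579.83508968 195.51801539] seat [592.77250879 240.70233996]
front 101.89638835355036 -0.04317417659372633 295 left 92.79414148130888 0.0917894404987946 143
```

```bash
python3 - <<'E'
from h import *
cal=ctrl.calibration("wrist");s=ctrl.observe();print(s["tcp_pos"],s["time_s"])
im=cv2.imread("pics/w3.png");g=cv2.cvtColor(im,cv2.COLOR_BGR2GRAY)
print("row143",list(zip(range(192,236,2),g[143,192:236:2])));print("row115",g[115,192:236:2]);print("col221",list(zip(range(126,156,2),g[126:156:2,221])))
th=np.radians(-15.9);x=np.array([np.cos(th),np.sin(th)]);y=np.array([-x[1],x[0]])
def tr(u,v,z=.011):
    q=plane("wrist",[[u,v]],z,cal)[0]*1e3-[580.6,198.1];return (q@x).round(1),(q@y).round(1)
for u in(196,206,214,216,218):print(u,tr(u,143),tr(u,143,.005))
cv2.imwrite("pics/c3.png",cv2.resize(im[60:330,180:540],None,fx=2,fy=2,interpolation=cv2.INTER_CUBIC))
E
```

```text
[0.59539802 0.243801   0.02566405] 5.5
row143 [(192, np.uint8(110)), (194, np.uint8(167)), (196, np.uint8(180)), (198, np.uint8(182)), (200, np.uint8(184)), (202, np.uint8(181)), (204, np.uint8(180)), (206, np.uint8(180)), (208, np.uint8(181)), (210, np.uint8(183)), (212, np.uint8(179)), (214, np.uint8(137)), (216, np.uint8(73)), (218, np.uint8(62)), (220, np.uint8(62)), (222, np.uint8(66)), (224, np.uint8(59)), (226, np.uint8(66)), (228, np.uint8(125)), (230, np.uint8(196)), (232, np.uint8(205)), (234, np.uint8(206))]
row115 [148 179 183 184 182 179 181 182 183 181 182 176 177 181 183 184 182 180
 192 205 206 207]
col221 [(126, np.uint8(185)), (128, np.uint8(183)), (130, np.uint8(184)), (132, np.uint8(182)), (134, np.uint8(185)), (136, np.uint8(181)), (138, np.uint8(145)), (140, np.uint8(65)), (142, np.uint8(60)), (144, np.uint8(70)), (146, np.uint8(102)), (148, np.uint8(119)), (150, np.uint8(184)), (152, np.uint8(204)), (154, np.uint8(204))]
196 (np.float64(66.7), np.float64(90.7)) (np.float64(66.1), np.float64(92.4))
206 (np.float64(66.6), np.float64(85.6)) (np.float64(65.9), np.float64(87.0))
214 (np.float64(66.4), np.float64(81.5)) (np.float64(65.8), np.float64(82.8))
216 (np.float64(66.4), np.float64(80.5)) (np.float64(65.8), np.float64(81.8))
218 (np.float64(66.4), np.float64(79.5)) (np.float64(65.8), np.float64(80.7))
```

View pics/c3.png

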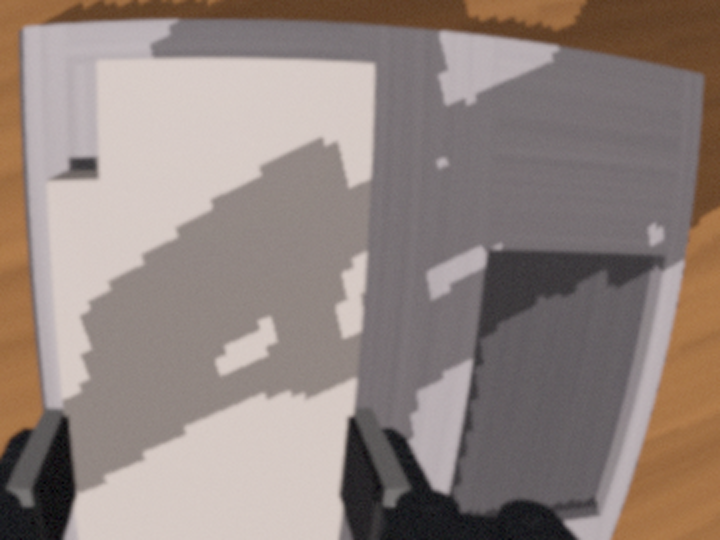

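Request:
{"op": "arm_command", "data": {"rows": [[[-0.5, 0.5, 4, 0, 0, 0, 60], [-0.5, 0.5, 7, 0, 0, 0, 60], [-0.5, 0.5, 9, 0, 0, 0, 60], [-0.5, 0.5, 11, 0, 0, 0, 60], [-0.5, 0.5, 12, 0, 0, 0, 60], [-0.5, 0.5, 13, 0, 0, 0, 60], [-0.5, 0.5, 14, 0, 0, 0, 60], [-0.5, 0.5, 14, 0, 0, 0, 60], [-0.5, 0.5, 14, 0, 0, 0, 60]]]}}

```text
time_s: 6.4
tcp_pos: [0.5941, 0.244, 0.0104]
eef_rot: [-0.0, 0.991, -0.137, 0.0]
wrist_force: [-0.2, 0.3, -3.5]
gripper_width: 0.0631
grip_force: 81.0
```

Request:
{"op": "arm_command", "data": {"rows": [[[0, 0, 1, 0, 0, 0, 60], [0, 0, 2, 0, 0, 0, 60], [0, 0, 2.5, 0, 0, 0, 60], [0, 0, 2.5, 0, 0, 0, 60]]]}}

```text
time_s: 6.8
tcp_pos: [0.5943, 0.2441, 0.0094]
eef_rot: [-0.0, 0.99, -0.138, 0.0]
wrist_force: [-8.9, -3.8, 22.4]
gripper_width: 0.0638
grip_force: 84.0
```

Request:
{"op": "arm_command", "data": {"rows": [[[0, 0, 0, 0, 0, 0, 85], [0, 0, 0, 0, 0, 0, 85], [0, 0, 0, 0, 0, 0, 85], [0, 0, -20, 0, 0, 0, 85], [0, 0, -60, 0, 0, 0, 85], [-20, 10, -110, 0, 0, 0, 85], [-50, 20, -160, 0, 0, 0, 85], [-60, 20, -180, 0, 0, 0, 85], [-60, 20, -180, 0, 0, 0, 85], [-60, 20, -180, 0, 0, 0, 85]]]}}

```text
time_s: 7.8
tcp_pos: [0.5312, 0.2412, 0.1888]
eef_rot: [-0.0, 0.991, -0.137, 0.001]
wrist_force: [0.3, -0.2, -1.6]
gripper_width: 0.0853
grip_force: 0.0
```

```bash
cat > tray.py <<'E'
from h import *
def edges(fn):
    im,cal=snap("wrist",fn)
    for z in(.011,.017):
        m=mask(im,"white");h,s,v=cv2.split(cv2.cvtColor(im,cv2.COLOR_RGB2HSV))
        mk=((s<35)&(v>197)).astype(np.uint8)*255
        for b in blobs("wrist",im,cal,"x",z,3000,mk=mk):print("bright",z,*b)
        mk=((s<60)&(v<135)).astype(np.uint8)*255
        for b in blobs("wrist",im,cal,"x",z,2000,8000,mk=mk):print("dark",z,*b)
E
python3 - <<'E'
from tray import *
edges("w4.png");go(470,-330,180,15)
E
```

```text
bright 0.011 [595.6 248.1] 200.2 75.8 -15.4 [258. 128.] 13703.5
dark 0.011 [513.  457.2] 118.3 84.5 23.2 [116. 253.] 2853.0
dark 0.011 [564.8 143.1] 91.1 60.6 -15.7 [367. 132.] 4998.0
bright 0.017 [595.8 247.5] 196.5 74.3 -15.4 [258. 128.] 13703.5
dark 0.017 [514.8 452.7] 116.1 83.0 23.2 [116. 253.] 2853.0
dark 0.017 [565.7 144.6] 89.4 59.5 -15.7 [367. 132.] 4998.0
shift [ 96.8 565.9   7.7] turn [ 1.000e-02 -1.000e-02 -3.081e+01] | tcp [531.  240.9 187.6] psi -15.81 t 7.85
```

View pics/w4.png

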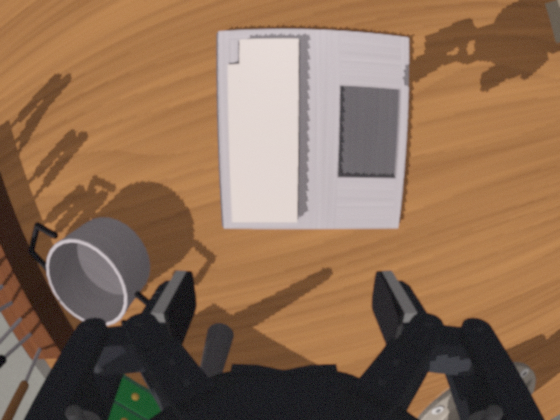

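The slab is home in the long recess: (264,130) flat, with the key in its notch. The short recess is at (368,132). Next is the coal.

```bash
python3 - <<'E'
from h import *
print(plane("top",[[401,267]],.03)*1e3)
go(395,-265,185,20)
E
```

```text
[[ 407.4135647  -303.91916059]]
shift [  6.9 523.8   2.6] turn [ 1.000e-02 -1.000e-02 -3.581e+01] | tcp [531.  240.9 187.6] psi -15.81 t 7.85
```

Request:
{"op": "arm_command", "data": {"rows": [[[0, 50, 0, 0, 0, -5, 85], [0, 100, 0, 0, 0, -10, 85], [0, 150, 0, 0, 0, -15, 85], [0, 200, 0, 0, 0, -20, 85], [5, 250, 0, 0, 0, -25, 85], [7, 300, 0, 0, 0, -30, 85], [7, 350, 0, 0, 0, -35.8, 85], [7, 400, 0, 0, 0, -35.8, 85], [7, 450, 0, 0, 0, -35.8, 85], [7, 500, 0, 0, 0, -35.8, 85], [7, 524, 0, 0, 0, -35.8, 85], [7, 524, 0, 0, 0, -35.8, 85], [7, 524, 0, 0, 0, -35.8, 85], [7, 524, 0, 0, 0, -35.8, 85]]]}}

```text
time_s: 9.25
tcp_pos: [0.3951, -0.2642, 0.1871]
eef_rot: [-0.001, 0.985, 0.174, -0.0]
wrist_force: [0.1, 0.5, -0.1]
gripper_width: 0.0851
grip_force: 0.0
```

```bash
python3 - <<'E'
from h import *
im,cal=snap("wrist","w5.png")
print(pix("wrist",[[.407,-.304,.03]],cal))
h,s,v=cv2.split(cv2.cvtColor(im,cv2.COLOR_RGB2HSV))
for t in(45,60,75):
  mk=(v<t).astype(np.uint8)*255;mk[270:]=0
  for b in blobs("wrist",im,cal,"x",.03,1500,mk=mk):print(t,*b)
for b in blobs("wrist",im,cal,"white",.026,1500,9000):print(*b)
go(407,-304,100,20)
E
```

```text
[[326.10586171 196.23216513]]
60 [ 413.2 -306. ] 89.4 58.8 14.6 [326. 187.] 5135.5
75 [ 413.1 -306.1] 90.4 60.0 14.7 [330. 189.] 5383.5
[ 457.9 -432.5] 76.7 55.9 71.6 [447. 192.] 2812.0
[ 552.8 -427.8] 74.7 61.4 75.3 [480. 110.] 3010.0
[ 526.5 -305.3] 67.8 54.6 -78.0 [372.  82.] 3753.5
[ 539.6 -186.9] 64.7 54.8 -80.6 [259.  25.] 3485.0
shift [-2.7 41.6 87.3] turn [-0.05  0.03  0.08] | tcp [ 395.3 -264.   187.3] psi 20.08 t 9.3
```

View pics/w5.png

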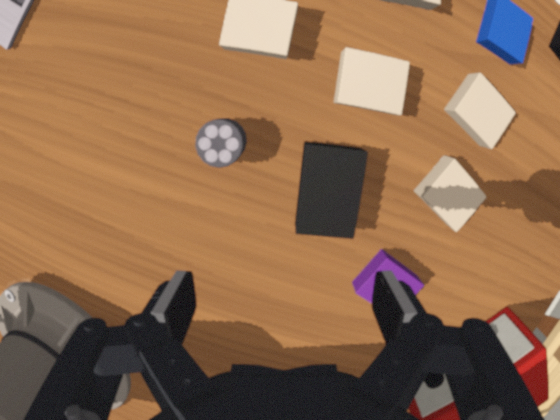

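```bash
python3 - <<'E'
from h import *
go(413.1,-306.3,6,14.6)
E
```

```text
shift [  2.3  46.  181.3] turn [-0.05  0.03  5.48] | tcp [ 395.3 -264.   187.3] psi 20.08 t 9.3
```

Request:
{"op": "arm_command", "data": {"rows": [[[2, 30, 40, 0, 0, 5.5, 85], [2.3, 46, 80, 0, 0, 5.5, 85], [2.3, 46, 120, 0, 0, 5.5, 85], [2.3, 46, 155, 0, 0, 5.5, 85], [2.3, 46, 175, 0, 0, 5.5, 85], [2.3, 46, 181, 0, 0, 5.5, 85], [2.3, 46, 181, 0, 0, 5.5, 85], [2.3, 46, 181, 0, 0, 5.5, 55], [2.3, 46, 181, 0, 0, 5.5, 55], [2.3, 46, 181, 0, 0, 5.5, 55], [2.3, 46, 181, 0, 0, 5.5, 55], [2.3, 46, 181, 0, 0, 5.5, 55], [2.3, 46, 181, 0, 0, 5.5, 55], [2.3, 46, 181, 0, 0, 5.5, 55], [2.3, 46, 131, 0, 0, 5.5, 55], [2.3, 46, 81, 0, 0, 5.5, 55], [2.3, 46, 41, 0, 0, 5.5, 55], [2.3, 46, 41, 0, 0, 5.5, 55]]], "squeeze": 50}}

```text
time_s: 11.1
tcp_pos: [0.4154, -0.3091, 0.1531]
eef_rot: [0.003, 0.992, 0.126, 0.004]
wrist_force: [-0.2, -0.1, -1.8]
gripper_width: 0.0589
grip_force: 55.8
```

```bash
python3 - <<'E'
from h import *
im,cal=snap("wrist","w6.png");s=ctrl.observe();R=toolR(s)
h,sa,v=cv2.split(cv2.cvtColor(im,cv2.COLOR_RGB2HSV))
g=cv2.cvtColor(im,cv2.COLOR_RGB2GRAY)
m=(v<75).astype(np.uint8)*255
c=max([c for c in cv2.findContours(m,0,1)[0] if (m is not None)],key=cv2.contourArea)[:,0]
z=s["tcp_pos"][2]+.024
P=plane("wrist",c,z,cal);q=R.inv().apply(np.c_[P,np.full(len(P),z)]-s["tcp_pos"])*1e3
f=q[(abs(q[:,1])<22)&(q[:,0]>25)];r=q[(q[:,0]>12)&(q[:,0]<38)&(q[:,1]>20)&(q[:,1]<45)];l=q[(q[:,0]>12)&(q[:,0]<38)&(q[:,1]<-20)&(q[:,1]>-45)]
print("front",np.median(f[:,0]),np.degrees(np.polyfit(f[:,1],f[:,0],1)[0]),"r",np.median(r[:,1]) ,"l",np.median(l[:,1]),len(f),len(r),len(l))
go(564.7,142.8,40,-15.8)
E
```

```text
front 49.964678592165264 -0.07349611859307956 r 31.029481034262023 l -27.135448990224038 113 69 65
shift [ 257.9 -399.8  109.9] turn [ 0.19 -0.34 30.28] | tcp [ 414.3 -308.4  150.5] psi 14.48 t 11.15
```

View pics/w6.png

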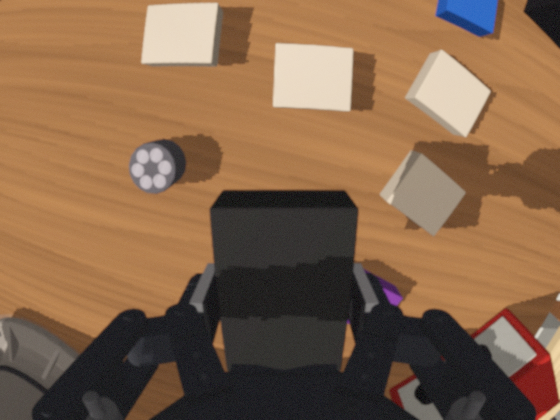

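The coal is held: its top front edge is at v≈207 from u 217 to 354, with the front face above that at v 190–207.

```bash
python3 - <<'E'
from h import *
s=ctrl.observe();R=toolR(s);cal=ctrl.calibration("wrist")
g=cv2.cvtColor(cv2.imread("pics/w6.png"),cv2.COLOR_BGR2GRAY)
print(g[184:222,285].tolist())
for dz in(20,24,26):
    z=s["tcp_pos"][2]+dz/1e3
    P=plane("wrist",[[217,207],[285,207],[354,207]],z,cal);print(dz,(R.inv().apply(np.c_[P,[z]*3]-s["tcp_pos"])*1e3).round(1).tolist())
print(s["dq"].max(), s["tcp_pos"])
E
```

```text
[132, 133, 135, 134, 128, 106, 67, 38, 28, 24, 27, 25, 27, 22, 17, 29, 28, 25, 29, 18, 27, 20, 28, 31, 41, 48, 50, 52, 52, 51, 51, 53, 51, 53, 50, 48, 50, 50]
20 [[42.4, -25.7, -19.9], [42.3, 1.5, -19.8], [42.3, 29.2, -19.7]]
24 [[43.6, -24.8, -23.9], [43.6, 1.5, -23.8], [43.6, 28.3, -23.7]]
26 [[44.2, -24.4, -25.9], [44.2, 1.4, -25.8], [44.2, 27.8, -25.7]]
0.058896312843363136 [ 0.41433203 -0.30840614  0.15049691]
```

```bash
python3 - <<'E'
from h import *
go(566.4,143.2,28,-15.8)
E
```

```text
shift [ 259.6 -399.8  121.9] turn [ 0.19 -0.34 30.28] | tcp [ 414.3 -308.4  150.5] psi 14.48 t 11.15
```

Request:
{"op": "arm_command", "data": {"rows": [[[26, -40, 0, 0, 0, 5, 55], [52, -80, 0, 0, 0, 10, 55], [78, -120, 0, 0, 0, 15, 55], [104, -160, 0, 0, 0, 20, 55], [130, -200, 0, 0, 0, 25, 55], [156, -240, 0, 0, 0, 30.3, 55], [182, -280, 0, 0, 0, 30.3, 55], [208, -320, 0, 0, 0, 30.3, 55], [234, -360, 0, 0, 0, 30.3, 55], [259.6, -399.8, 20, 0, 0, 30.3, 55], [259.6, -399.8, 60, 0, 0, 30.3, 55], [259.6, -399.8, 100, 0, 0, 30.3, 55], [259.6, -399.8, 117, 0, 0, 30.3, 55], [259.6, -399.8, 119, 0, 0, 30.3, 55], [259.6, -399.8, 119, 0, 0, 30.3, 55], [259.6, -399.8, 119, 0, 0, 30.3, 55], [259.6, -399.8, 119, 0, 0, 30.3, 55], [259.6, -399.8, 119, 0, 0, 30.3, 55]]]}}

```text
time_s: 12.95
tcp_pos: [0.5647, 0.1447, 0.0289]
eef_rot: [-0.0, 0.99, -0.138, 0.001]
wrist_force: [-0.1, -0.6, -0.5]
gripper_width: 0.059
grip_force: 55.6
```

```bash
python3 - <<'E'
from h import *
go(566.4,143.2,14,-15.8);print(ctrl.observe()["wrist_force"])
E
```

```text
shift [ 2.   1.  14.9] turn [-0.06 -0.08 -0.02] | tcp [564.7 144.7  28.9] psi -15.82 t 12.95
[-0.10190557 -0.59341141 -0.5242141 ]
```

Request:
{"op": "arm_command", "data": {"rows": [[[2, 1, 2, 0, 0, 0, 55], [2, 1, 6, 0, 0, 0, 55], [2, 1, 9, 0, 0, 0, 55], [2, 1, 11, 0, 0, 0, 55], [2, 1, 13, 0, 0, 0, 55], [2, 1, 15, 0, 0, 0, 55], [2, 1, 17, 0, 0, 0, 55], [2, 1, 17, 0, 0, 0, 55]]]}}

```text
time_s: 13.75
tcp_pos: [0.5657, 0.1432, 0.0133]
eef_rot: [0.0, 0.991, -0.137, 0.0]
wrist_force: [-19.3, -3.8, 53.0]
gripper_width: 0.059
grip_force: 62.1
```

Request:
{"op": "arm_command", "data": {"rows": [[[0, 0, -2, 0, 0, 0, 85], [0, 0, -2, 0, 0, 0, 85], [0, 0, -2, 0, 0, 0, 85], [0, 0, -2, 0, 0, 0, 85], [0, 0, -30, 0, 0, 0, 85], [0, 0, -70, 0, 0, 0, 85], [-20, 0, -110, 0, 0, 0, 85], [-40, 0, -150, 0, 0, 0, 85], [-50, 0, -175, 0, 0, 0, 85], [-50, 0, -175, 0, 0, 0, 85], [-50, 0, -175, 0, 0, 0, 85]]]}}

```text
time_s: 14.85
tcp_pos: [0.5178, 0.1567, 0.186]
eef_rot: [-0.0, 0.991, -0.137, 0.0]
wrist_force: [-0.1, -0.4, -0.3]
gripper_width: 0.0852
grip_force: 0.0
```

```bash
python3 - <<'E'
from h import *
im,cal=snap("wrist","w7.png")
h,s,v=cv2.split(cv2.cvtColor(im,cv2.COLOR_RGB2HSV))
for t in(60,75):
  mk=(v<t).astype(np.uint8)*255;mk[255:]=0
  for b in blobs("wrist",im,cal,"x",.035,1500,mk=mk):print(t,*b)
go(430,-270,185,10)
E
```

```text
60 [554.4 145.5] 65.0 55.8 -15.9 [284. 152.] 3481.5
75 [564.7 142.5] 88.4 57.4 -15.7 [284. 143.] 5958.0
shift [3.190e+01 4.341e+02 3.000e-01] turn [ 2.000e-02  3.000e-02 -2.581e+01] | tcp [517.6 156.4 185.2] psi -15.81 t 14.9
```

View pics/w7.png

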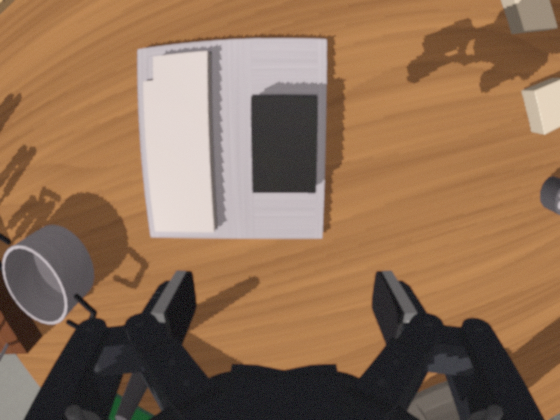

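The coal sits in the short recess at (284,143), measured (564.7,142.5) against the seat at (564.7,142.8). Both seats are done, so on to the bricks.

```bash
cat > br.py <<'E'
from h import *
def see(fn=None,thr=None):
    im,cal=snap("wrist",fn);o=-cal["R"].T@cal["t"]
    h,s,v=cv2.split(cv2.cvtColor(im,cv2.COLOR_RGB2HSV))
    mk=((s<75)&(v>120)).astype(np.uint8)*255;mk[265:]=0
    for b in blobs("wrist",im,cal,"x",.026,1500,9000,mk=mk):
        if abs(b[2]-55)<9 and b[1]<85: print(*b,"off-nadir",np.round(np.linalg.norm(b[0]-o[:2]*1e3)))
def hand(fn=None,dz=24):
    im,cal=snap("wrist",fn);s=ctrl.observe();R=toolR(s);cal=ctrl.calibration("wrist")
    g=cv2.GaussianBlur(cv2.cvtColor(im,cv2.COLOR_RGB2GRAY),(3,3),0).astype(float)
    h,sa,v=cv2.split(cv2.cvtColor(im,cv2.COLOR_RGB2HSV))
    print("col v190-250:",g[190:256:2,284].astype(int).tolist())
    m=((sa<75)&(v>120)).astype(np.uint8)*255;m[:150]=0
    n,L,st,_=cv2.connectedComponentsWithStats(m);k=L[300,284]
    ed={u:int(np.where(L[:,u]==k)[0].min()) for u in(250,265,284,300,315)};print("first rows",ed,"area",st[k,4])
    w=[int(x) for x in (np.where(L[268]==k)[0].min(),np.where(L[268]==k)[0].max())];print("row268",w)
def intool(uv,dz):
    s=ctrl.observe();R=toolR(s);z=s["tcp_pos"][2]+dz/1e3;P=plane("wrist",uv,z)
    print((R.inv().apply(np.c_[P,[z]*len(P)]-s["tcp_pos"])*1e3).round(1).tolist())
E
python3 - <<'E'
from h import *
go(465,-316,185,12)
E
```

```text
shift [7.810e+01 4.689e+02 3.000e-01] turn [ 2.000e-02  3.000e-02 -2.781e+01] | tcp [517.6 156.4 185.2] psi -15.81 t 14.9
```

Request:
{"op": "arm_command", "data": {"rows": [[[8, 48, 0, 0, 0, -5, 85], [16, 96, 0, 0, 0, -10, 85], [24, 144, 0, 0, 0, -15, 85], [32, 192, 0, 0, 0, -20, 85], [40, 240, 0, 0, 0, -25, 85], [48, 288, 0, 0, 0, -27.8, 85], [56, 336, 0, 0, 0, -27.8, 85], [64, 384, 0, 0, 0, -27.8, 85], [72, 432, 0, 0, 0, -27.8, 85], [78, 469, 0, 0, 0, -27.8, 85], [78, 469, 0, 0, 0, -27.8, 85], [78, 469, 0, 0, 0, -27.8, 85], [78, 469, 0, 0, 0, -27.8, 85]]]}}

```text
time_s: 16.2
tcp_pos: [0.4649, -0.3148, 0.1847]
eef_rot: [-0.001, 0.994, 0.105, -0.001]
wrist_force: [0.4, 0.2, 0.2]
gripper_width: 0.0851
grip_force: 0.0
```

```bash
python3 - <<'E'
from br import *
see("w8.png");go(526,-305,2,12)
E
```

```text
[ 458.3 -434.3] 73.8 54.9 71.2 [394. 222.] 3171.0 off-nadir 160.0
[ 527.7 -306.9] 64.3 54.2 -78.0 [289. 127.] 3939.5 off-nadir 18.0
[ 555.6 -430.1] 71.3 55.5 75.3 [417. 130.] 3508.0 off-nadir 132.0
[ 540.4 -187.6] 64.9 54.3 -80.6 [169.  92.] 3398.0 off-nadir 111.0
shift [ 61.6   3.5 183. ] turn [-0.06  0.05  0.09] | tcp [ 465.2 -314.6  185.1] psi 12.09 t 16.25
```

Request:
{"op": "arm_command", "data": {"rows": [[[50, 5.6, 40, 0, 0, 0, 85], [62.9, 5.6, 85, 0, 0, 0, 85], [62.9, 5.6, 130, 0, 0, 0, 85], [62.9, 5.6, 165, 0, 0, 0, 85], [62.9, 5.6, 180, 0, 0, 0, 85], [62.9, 5.6, 183, 0, 0, 0, 85], [62.9, 5.6, 183, 0, 0, 0, 85], [62.9, 5.6, 183, 0, 0, 0, 58], [62.9, 5.6, 183, 0, 0, 0, 58], [62.9, 5.6, 183, 0, 0, 0, 58], [62.9, 5.6, 183, 0, 0, 0, 58], [62.9, 5.6, 183, 0, 0, 0, 58], [62.9, 5.6, 183, 0, 0, 0, 58]]], "squeeze": 40}}

```text
time_s: 17.55
tcp_pos: [0.5287, -0.3087, 0.0051]
eef_rot: [0.001, 0.995, 0.104, 0.001]
wrist_force: [-1.5, 1.9, 10.3]
gripper_width: 0.0632
grip_force: 42.4
```

Request:
{"op": "arm_command", "data": {"rows": [[[0, 0, -10, 0, 0, 0, 58], [0, 0, -50, 0, 0, 0, 58], [0, 0, -100, 0, 0, 0, 58], [0, 0, -148, 0, 0, 0, 58], [0, 0, -148, 0, 0, 0, 58], [0, 0, -148, 0, 0, 0, 58], [0, 0, -148, 0, 0, 0, 58]]]}}

```text
time_s: 18.25
tcp_pos: [0.5272, -0.308, 0.1507]
eef_rot: [-0.0, 0.995, 0.104, -0.0]
wrist_force: [-0.0, -0.1, -1.9]
gripper_width: 0.0629
grip_force: 45.4
```

```bash
python3 - <<'E'
from br import *
hand("w9.png");go(600,242,150,-15.9)
E
```

```text
col v190-250: [127, 131, 131, 129, 129, 130, 130, 130, 129, 126, 127, 131, 131, 129, 128, 128, 127, 124, 115, 114, 114, 114, 113, 114, 113, 113, 114, 123, 170, 206, 213, 212, 213]
first rows {250: 226, 265: 226, 284: 226, 300: 226, 315: 226} area 16643
row268 [209, 357]
shift [ 1.857e+02 -5.227e+02  4.000e-01] turn [-0.04  0.07 27.9 ] | tcp [ 527.  -307.9  150.1] psi 12.0 t 18.3
```

View pics/w9.png

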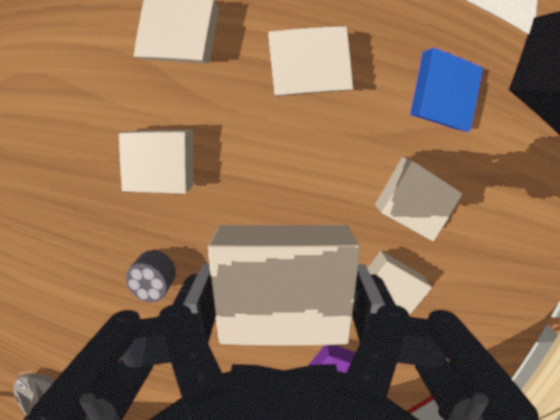

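The brick is held squarely: its top face spans v 246–344 and u 210–357.

```bash
python3 - <<'E'
from br import *
g=cv2.cvtColor(cv2.imread("pics/w9.png"),cv2.COLOR_BGR2GRAY);print(g[334:354:2,284].tolist(), g[250,204:216].tolist(),g[250,350:364].tolist())
intool([[284,245.5],[284,344],[210,250],[357,250]],21)
E
```

```text
[213, 211, 212, 212, 213, 199, 143, 130, 131, 133] [127, 128, 128, 150, 184, 208, 214, 213, 213, 213, 213, 213] [144, 143, 144, 144, 144, 144, 143, 141, 140, 135, 130, 134, 134, 134]
[[26.3, 1.1, -21.0], [-26.8, 1.2, -21.0], [23.9, -29.8, -21.0], [24.0, 31.6, -21.1]]
```

```bash
python3 - <<'E'
from br import *
go(537.9,260.2,40,-15.9)
E
```

```text
shift [ 128.8 -553.3  110.5] turn [-0.04  0.07 27.9 ] | tcp [ 527.  -307.9  150.1] psi 12.0 t 18.3
```

Request:
{"op": "arm_command", "data": {"rows": [[[11, -48, 0, 0, 0, 5, 58], [22, -96, 0, 0, 0, 10, 58], [33, -144, 0, 0, 0, 15, 58], [44, -192, 0, 0, 0, 20, 58], [55, -240, 0, 0, 0, 25, 58], [67, -288, 0, 0, 0, 27.9, 58], [78, -336, 0, 0, 0, 27.9, 58], [89, -384, 0, 0, 0, 27.9, 58], [100, -432, 0, 0, 0, 27.9, 58], [112, -480, 0, 0, 0, 27.9, 58], [122, -525, 10, 0, 0, 27.9, 58], [128.8, -553.3, 40, 0, 0, 27.9, 58], [128.8, -553.3, 75, 0, 0, 27.9, 58], [128.8, -553.3, 100, 0, 0, 27.9, 58], [128.8, -553.3, 110, 0, 0, 27.9, 58], [128.8, -553.3, 110.5, 0, 0, 27.9, 58], [128.8, -553.3, 110.5, 0, 0, 27.9, 58], [128.8, -553.3, 110.5, 0, 0, 27.9, 58]]]}}

```text
time_s: 20.1
tcp_pos: [0.5394, 0.26, 0.0417]
eef_rot: [-0.001, 0.99, -0.139, 0.001]
wrist_force: [1.3, -0.7, -1.1]
gripper_width: 0.0632
grip_force: 45.3
```

```bash
python3 - <<'E'
from br import *
go(537.9,260.2,28,-15.9)
E
```

```text
shift [-1.5  0.2 13.7] turn [-0.08 -0.07 -0.03] | tcp [539.4 260.   41.7] psi -15.93 t 20.1
```

Lower, release, retreat up.

Request:
{"op": "arm_command", "data": {"rows": [[[-1.5, 0.2, 5, 0, 0, 0, 58], [-1.5, 0.2, 10, 0, 0, 0, 58], [-1.5, 0.2, 12.5, 0, 0, 0, 58], [-1.5, 0.2, 14, 0, 0, 0, 58], [-1.5, 0.2, 14.5, 0, 0, 0, 58], [-1.5, 0.2, 14.5, 0, 0, 0, 58]]]}}

```text
time_s: 20.7
tcp_pos: [0.5371, 0.26, 0.028]
eef_rot: [0.0, 0.99, -0.138, 0.0]
wrist_force: [-16.1, -7.4, 44.8]
gripper_width: 0.0629
grip_force: 50.6
```

```bash
python3 - <<'E'
from br import *
go(476,-198,185,9.4)
E
```

```text
shift [  66.8  457.2 -157. ] turn [ 0.000e+00 -1.000e-02 -2.531e+01] | tcp [537.1 260.   28. ] psi -15.91 t 20.7
```

Request:
{"op": "arm_command", "data": {"rows": [[[0, 0, -1, 0, 0, 0, 85], [0, 0, -1, 0, 0, 0, 85], [0, 0, -1, 0, 0, 0, 85], [0, 0, -1, 0, 0, 0, 85], [0, 0, -40, 0, 0, 0, 85], [0, 0, -85, 0, 0, 0, 85], [6, 40, -115, 0, 0, -5, 85], [13, 88, -130, 0, 0, -10, 85], [20, 136, -157, 0, 0, -15, 85], [27, 184, -157, 0, 0, -20, 85], [34, 232, -157, 0, 0, -25.3, 85], [41, 280, -157, 0, 0, -25.3, 85], [48, 328, -157, 0, 0, -25.3, 85], [55, 376, -157, 0, 0, -25.3, 85], [61, 420, -157, 0, 0, -25.3, 85], [66.8, 457, -157, 0, 0, -25.3, 85], [66.8, 457, -157, 0, 0, -25.3, 85], [66.8, 457, -157, 0, 0, -25.3, 85], [66.8, 457, -157, 0, 0, -25.3, 85]]]}}

```text
time_s: 22.6
tcp_pos: [0.4764, -0.1968, 0.1827]
eef_rot: [-0.0, 0.997, 0.082, -0.0]
wrist_force: [-0.4, -0.1, -0.1]
gripper_width: 0.0849
grip_force: 0.0
```

```bash
python3 - <<'E'
from br import *
see("w10.png");go(540.4,-187.6,4,9.4)
E
```

```text
[ 459.7 -429.7] 82.4 54.6 71.0 [478. 240.] 2177.5 off-nadir 263.0
[ 556.4 -425.3] 79.4 56.6 75.2 [499. 160.] 2269.5 off-nadir 241.0
[ 540.7 -186.6] 64.7 53.8 -80.6 [283. 125.] 4007.0 off-nadir 16.0
[ 648.9 -300.8] 73.1 54.7 -71.7 [419.  43.] 3490.0 off-nadir 149.0
shift [ 64.6   1.7 178.7] turn [-0.02  0.    0.09] | tcp [ 476.4 -196.7  182.7] psi 9.49 t 22.65
```

Request:
{"op": "arm_command", "data": {"rows": [[[50, 0.8, 40, 0, 0, 0, 85], [65, 0.8, 85, 0, 0, 0, 85], [65, 0.8, 130, 0, 0, 0, 85], [65, 0.8, 165, 0, 0, 0, 85], [65, 0.8, 177, 0, 0, 0, 85], [65, 0.8, 179.5, 0, 0, 0, 85], [65, 0.8, 179.5, 0, 0, 0, 85], [65, 0.8, 179.5, 0, 0, 0, 58], [65, 0.8, 179.5, 0, 0, 0, 58], [65, 0.8, 179.5, 0, 0, 0, 58], [65, 0.8, 179.5, 0, 0, 0, 58], [65, 0.8, 179.5, 0, 0, 0, 58], [65, 0.8, 179.5, 0, 0, 0, 58]]]}}

```text
time_s: 23.95
tcp_pos: [0.5416, -0.1882, 0.0055]
eef_rot: [0.0, 0.997, 0.082, 0.001]
wrist_force: [-2.3, 1.9, 11.9]
gripper_width: 0.063
grip_force: 41.6
```

Request:
{"op": "arm_command", "data": {"rows": [[[0, 0, -10, 0, 0, 0, 58], [0, 0, -50, 0, 0, 0, 58], [0, 0, -100, 0, 0, 0, 58], [0, 0, -148, 0, 0, 0, 58], [0, 0, -148, 0, 0, 0, 58], [0, 0, -148, 0, 0, 0, 58], [0, 0, -148, 0, 0, 0, 58]]]}}

```text
time_s: 24.65
tcp_pos: [0.5399, -0.1879, 0.1513]
eef_rot: [-0.0, 0.997, 0.082, -0.0]
wrist_force: [-0.1, 0.3, -1.2]
gripper_width: 0.0629
grip_force: 45.5
```

```bash
cat >> br.py <<'E'
def held(fn,tx,ty,tz,ps=-15.9):
    "brick top edges in the hand (tool mm) -> x offset; then the shift to put the brick centre at tx,ty"
    im,cal=snap("wrist",fn)
    g=cv2.GaussianBlur(cv2.cvtColor(im,cv2.COLOR_RGB2GRAY),(3,1),0).astype(float)
    d=np.diff(g,axis=0);fs=[];rs=[]
    for u in(235,250,284,315,330):
        fs.append(232+np.argmax(d[232:258,u]));rs.append(330+np.argmin(d[330:356,u]))
    print("front",fs,"rear",rs);f,r=np.median(fs)+.5,np.median(rs)+.5
    intool([[284,f],[284,r]],20.5)
    go(tx,ty,tz,ps)
E
python3 - <<'E'
from br import *
held("w11.png",593.7,244.3,40)
E
```

```text
front [np.int64(244), np.int64(244), np.int64(244), np.int64(244), np.int64(244)] rear [np.int64(342), np.int64(343), np.int64(344), np.int64(343), np.int64(343)]
[[26.5, 1.1, -20.5], [-26.8, 1.1, -20.5]]
shift [ 123.9 -417.4  110.8] turn [-2.00e-02  8.00e-02  2.53e+01] | tcp [ 539.7 -187.8  150.7] psi 9.4 t 24.7
```

Request:
{"op": "arm_command", "data": {"rows": [[[14, -47, 0, 0, 0, 5, 58], [28, -94, 0, 0, 0, 10, 58], [42, -141, 0, 0, 0, 15, 58], [56, -188, 0, 0, 0, 20, 58], [70, -235, 0, 0, 0, 25.3, 58], [84, -282, 0, 0, 0, 25.3, 58], [98, -329, 0, 0, 0, 25.3, 58], [112, -376, 0, 0, 0, 25.3, 58], [123.9, -417.4, 10, 0, 0, 25.3, 58], [123.9, -417.4, 40, 0, 0, 25.3, 58], [123.9, -417.4, 75, 0, 0, 25.3, 58], [123.9, -417.4, 100, 0, 0, 25.3, 58], [123.9, -417.4, 110.8, 0, 0, 25.3, 58], [123.9, -417.4, 110.8, 0, 0, 25.3, 58], [123.9, -417.4, 110.8, 0, 0, 25.3, 58], [123.9, -417.4, 110.8, 0, 0, 25.3, 58]]]}}

```text
time_s: 26.3
tcp_pos: [0.5953, 0.2443, 0.0419]
eef_rot: [-0.001, 0.99, -0.138, 0.001]
wrist_force: [0.4, 0.2, -0.2]
gripper_width: 0.0631
grip_force: 45.4
```

```bash
python3 - <<'E'
from br import *
go(593.7,244.3,28.4,-15.9)
E
```

```text
shift [-1.6  0.4 13.5] turn [-0.07 -0.08 -0.02] | tcp [595.3 244.3  41.9] psi -15.92 t 26.3
```

Request:
{"op": "arm_command", "data": {"rows": [[[-1.2, 0.4, 5, 0, 0, 0, 58], [-1.2, 0.4, 10, 0, 0, 0, 58], [-1.2, 0.4, 12, 0, 0, 0, 58], [-1.2, 0.4, 13.2, 0, 0, 0, 58], [-1.2, 0.4, 13.2, 0, 0, 0, 58], [-1.2, 0.4, 13.2, 0, 0, 0, 58]]]}}

```text
time_s: 26.9
tcp_pos: [0.593, 0.244, 0.0285]
eef_rot: [0.0, 0.99, -0.138, -0.0]
wrist_force: [-9.2, -3.8, 22.5]
gripper_width: 0.0628
grip_force: 48.1
```

```bash
python3 - <<'E'
from br import *
go(495,-413,185,-14.8)
E
```

```text
shift [  85.7  658.7 -156.5] turn [ 0.01  0.02 -1.1 ] | tcp [593.  244.   28.5] psi -15.9 t 26.9
```

Request:
{"op": "arm_command", "data": {"rows": [[[0, 0, -0.5, 0, 0, 0, 85], [0, 0, -0.5, 0, 0, 0, 85], [0, 0, -0.5, 0, 0, 0, 85], [0, 0, -0.5, 0, 0, 0, 85], [0, 0, -40, 0, 0, 0, 85], [0, 0, -85, 0, 0, 0, 85], [5, 40, -115, 0, 0, -1, 85], [11, 88, -130, 0, 0, -1, 85], [18, 137, -157, 0, 0, -1, 85], [24, 186, -157, 0, 0, -1, 85], [30, 235, -157, 0, 0, -1, 85], [37, 284, -157, 0, 0, -1, 85], [43, 333, -157, 0, 0, -1, 85], [50, 382, -157, 0, 0, -1, 85], [56, 431, -157, 0, 0, -1, 85], [63, 480, -157, 0, 0, -1, 85], [69, 529, -157, 0, 0, -1, 85], [75, 578, -157, 0, 0, -1, 85], [85.7, 658.7, -157, 0, 0, -1.1, 85], [85.7, 658.7, -157, 0, 0, -1.1, 85]]]}}

```text
time_s: 28.9
tcp_pos: [0.4935, -0.4168, 0.1843]
eef_rot: [0.001, 0.991, -0.13, -0.0]
wrist_force: [-0.0, -0.6, 0.5]
gripper_width: 0.0851
grip_force: 0.0
```

Request:
{"op": "arm_command", "data": {"rows": [[[0, 0, 0, 0, 0, 0, 85], [0, 0, 0, 0, 0, 0, 85], [0, 0, 0, 0, 0, 0, 85]]]}}

```text
time_s: 29.2
tcp_pos: [0.4956, -0.4119, 0.1841]
eef_rot: [-0.0, 0.992, -0.128, -0.0]
wrist_force: [0.3, 0.5, 0.0]
gripper_width: 0.0851
grip_force: 0.0
```

```bash
python3 - <<'E'
from br import *
see("w12.png");go(555,-430,3.5,-14.8)
E
```

```text
[ 459.4 -439.5] 65.1 59.8 71.0 [318. 221.] 3537.5 off-nadir 115.0
[ 555.5 -434. ] 64.6 54.1 75.3 [290. 127.] 3992.5 off-nadir 18.0
[ 657.2 -188.5] 71.0 58.5 -87.3 [ 50. 110.] 2065.0 off-nadir 259.0
[ 650.1 -306.5] 66.6 55.9 -72.3 [138.  74.] 3176.5 off-nadir 148.0
shift [ 61.9   2.8 180.7] turn [-0.04  0.    0.09] | tcp [ 495.8 -411.7  184.2] psi -14.71 t 29.25
```

Request:
{"op": "arm_command", "data": {"rows": [[[50, 6.5, 40, 0, 0, 0, 85], [63.4, 6.5, 85, 0, 0, 0, 85], [63.4, 6.5, 130, 0, 0, 0, 85], [63.4, 6.5, 165, 0, 0, 0, 85], [63.4, 6.5, 178, 0, 0, 0, 85], [63.4, 6.5, 180.7, 0, 0, 0, 85], [63.4, 6.5, 180.7, 0, 0, 0, 85], [63.4, 6.5, 180.7, 0, 0, 0, 58], [63.4, 6.5, 180.7, 0, 0, 0, 58], [63.4, 6.5, 180.7, 0, 0, 0, 58], [63.4, 6.5, 180.7, 0, 0, 0, 58], [63.4, 6.5, 180.7, 0, 0, 0, 58], [63.4, 6.5, 180.7, 0, 0, 0, 58]]]}}

```text
time_s: 30.55
tcp_pos: [0.5559, -0.4361, 0.0062]
eef_rot: [0.001, 0.992, -0.129, 0.001]
wrist_force: [-1.5, 2.6, 11.4]
gripper_width: 0.0632
grip_force: 42.4
```

Request:
{"op": "arm_command", "data": {"rows": [[[0, 0, -10, 0, 0, 0, 58], [0, 0, -50, 0, 0, 0, 58], [0, 0, -100, 0, 0, 0, 58], [0, 0, -148, 0, 0, 0, 58], [0, 0, -148, 0, 0, 0, 58], [0, 0, -148, 0, 0, 0, 58], [0, 0, -148, 0, 0, 0, 58]]]}}

```text
time_s: 31.25
tcp_pos: [0.5545, -0.4351, 0.1514]
eef_rot: [-0.0, 0.992, -0.129, -0.0]
wrist_force: [-0.8, 0.6, -1.9]
gripper_width: 0.0631
grip_force: 45.2
```

```bash
python3 - <<'E'
from br import *
held("w13.png",649.4,228.4,40)
E
```

```text
front [np.int64(245), np.int64(245), np.int64(248), np.int64(244), np.int64(244)] rear [np.int64(343), np.int64(343), np.int64(344), np.int64(344), np.int64(343)]
[[26.4, 0.8, -20.5], [-26.5, 0.9, -20.5]]
shift [ -77.3 -665.6  111.3] turn [-0.03  0.08  1.1 ] | tcp [ 554.3 -435.   150.8] psi -14.8 t 31.3
```

Request:
{"op": "arm_command", "data": {"rows": [[[-6, -49, 0, 0, 0, 1, 58], [-12, -98, 0, 0, 0, 1, 58], [-17, -147, 0, 0, 0, 1, 58], [-23, -196, 0, 0, 0, 1, 58], [-29, -245, 0, 0, 0, 1, 58], [-34, -294, 0, 0, 0, 1, 58], [-40, -343, 0, 0, 0, 1, 58], [-46, -392, 0, 0, 0, 1, 58], [-51, -441, 0, 0, 0, 1, 58], [-57, -490, 0, 0, 0, 1, 58], [-63, -539, 0, 0, 0, 1, 58], [-69, -588, 0, 0, 0, 1.1, 58], [-77.3, -665.6, 0, 0, 0, 1.1, 58], [-77.3, -665.6, 0, 0, 0, 1.1, 58], [-77.3, -665.6, 20, 0, 0, 1.1, 58], [-77.3, -665.6, 60, 0, 0, 1.1, 58], [-77.3, -665.6, 100, 0, 0, 1.1, 58], [-77.3, -665.6, 111, 0, 0, 1.1, 58], [-77.3, -665.6, 111, 0, 0, 1.1, 58], [-77.3, -665.6, 111, 0, 0, 1.1, 58]]]}}

```text
time_s: 33.3
tcp_pos: [0.6509, 0.2279, 0.0419]
eef_rot: [-0.0, 0.99, -0.138, 0.0]
wrist_force: [0.5, 0.2, 0.1]
gripper_width: 0.0628
grip_force: 45.1
```

```bash
python3 - <<'E'
from br import *
go(649.4,228.4,29,-15.9)
E
```

```text
shift [-1.6 -0.1 12.8] turn [-0.03 -0.05 -0.02] | tcp [650.9 227.9  41.9] psi -15.92 t 33.3
```

Request:
{"op": "arm_command", "data": {"rows": [[[-1.2, 0, 5, 0, 0, 0, 58], [-1.2, 0, 10, 0, 0, 0, 58], [-1.2, 0, 12, 0, 0, 0, 58], [-1.2, 0, 12.8, 0, 0, 0, 58], [-1.2, 0, 12.8, 0, 0, 0, 58], [-1.2, 0, 12.8, 0, 0, 0, 58]]]}}

```text
time_s: 33.9
tcp_pos: [0.6491, 0.2283, 0.0292]
eef_rot: [-0.0, 0.99, -0.138, 0.0]
wrist_force: [-6.0, -1.8, 13.8]
gripper_width: 0.063
grip_force: 47.0
```

Request:
{"op": "arm_command", "data": {"rows": [[[0, 0, 0, 0, 0, 0, 85], [0, 0, 0, 0, 0, 0, 85], [0, 0, 0, 0, 0, 0, 85], [0, 0, 0, 0, 0, 0, 85], [0, 0, -40, 0, 0, 0, 85], [0, 0, -85, 0, 0, 0, 85], [-40, 0, -120, 0, 0, 0, 85], [-80, 0, -150, 0, 0, 0, 85], [-120, 0, -165, 0, 0, 0, 85], [-130, 0, -165, 0, 0, 0, 85], [-130, 0, -165, 0, 0, 0, 85], [-130, 0, -165, 0, 0, 0, 85]]]}}

```text
time_s: 35.1
tcp_pos: [0.5246, 0.2633, 0.1926]
eef_rot: [0.0, 0.99, -0.139, 0.0]
wrist_force: [-0.1, -0.5, -0.6]
gripper_width: 0.0848
grip_force: 0.0
```

```bash
python3 - <<'E'
from br import *
im,cal=snap("wrist","w14.png")
cv2.imwrite("pics/c14.png",cv2.resize(cv2.cvtColor(im,cv2.COLOR_RGB2BGR)[20:270,120:460],None,fx=2.2,fy=2.2))
h,s,v=cv2.split(cv2.cvtColor(im,cv2.COLOR_RGB2HSV));mk=((s>26)&(s<75)&(v>150)&(h>12)).astype(np.uint8)*255;mk[265:]=0
for b in blobs("wrist",im,cal,"x",.049,800,mk=mk):print(*b)
th=np.radians(-15.9);S=np.array([593.3,243.8])
for x in(-58,0,58):print(S+x*np.array([np.cos(th),np.sin(th)]))
go(395,-415,185,-19)
E
```

```text
[536.7 259.4] 64.2 54.2 74.1 [284. 184.] 4017.5
[592.4 243.1] 64.4 56.2 73.4 [284. 120.] 4468.0
[647.2 228.3] 63.8 55.2 74.1 [283.  56.] 4372.0
[537.51900405 259.68963468]
[593.3 243.8]
[649.08099595 227.91036532]
shift [ 61.6 687.6   7.8] turn [ 0.04 -0.    3.04] | tcp [524.9 263.  192.3] psi -15.96 t 35.15
```

View pics/c14.png

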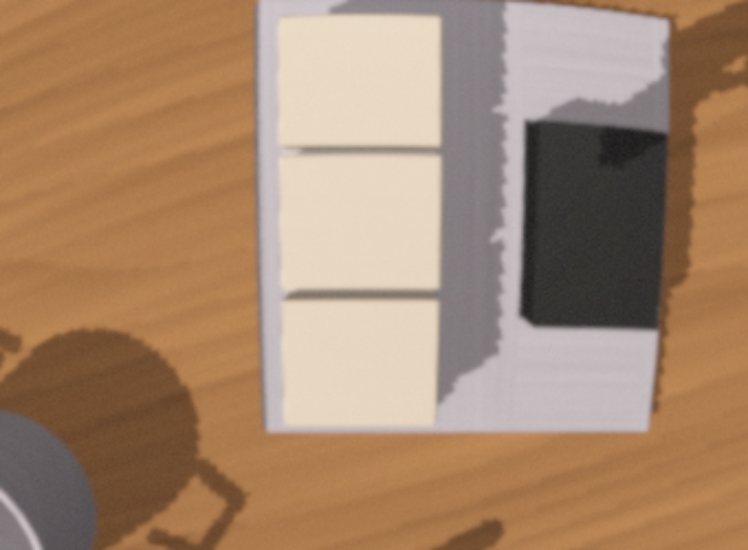

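The bottom course stands square in three places, with gaps in the crop at y 150 and 293, and the coal is undisturbed. Next is brick four.

Request:
{"op": "arm_command", "data": {"rows": [[[4, 49, 7.8, 0, 0, 3, 85], [9, 98, 7.8, 0, 0, 3, 85], [13, 147, 7.8, 0, 0, 3, 85], [18, 196, 7.8, 0, 0, 3, 85], [22, 245, 7.8, 0, 0, 3, 85], [26, 294, 7.8, 0, 0, 3, 85], [31, 343, 7.8, 0, 0, 3, 85], [35, 392, 7.8, 0, 0, 3, 85], [40, 441, 7.8, 0, 0, 3, 85], [44, 490, 7.8, 0, 0, 3, 85], [48, 539, 7.8, 0, 0, 3, 85], [53, 588, 7.8, 0, 0, 3, 85], [61.6, 687.6, 7.8, 0, 0, 3, 85], [61.6, 687.6, 7.8, 0, 0, 3, 85], [61.6, 687.6, 7.8, 0, 0, 3, 85], [61.6, 687.6, 7.8, 0, 0, 3, 85], [61.6, 687.6, 7.8, 0, 0, 3, 85], [61.6, 687.6, 7.8, 0, 0, 3, 85]]]}}

```text
time_s: 36.95
tcp_pos: [0.3952, -0.4136, 0.1847]
eef_rot: [-0.0, 0.987, -0.164, -0.0]
wrist_force: [0.1, 0.4, -0.2]
gripper_width: 0.0849
grip_force: 0.0
```

```bash
python3 - <<'E'
from br import *
see("w15.png");go(459.5,-439.5,3.5,-19)
E
```

```text
[ 456.6 -438.9] 64.2 54.1 71.1 [287. 124.] 3963.0 off-nadir 15.0
shift [ 69.1   3.8 181.4] turn [-0.02  0.01  0.18] | tcp [ 395.3 -413.6  184.9] psi -18.82 t 37.0
```

Request:
{"op": "arm_command", "data": {"rows": [[[50, 4.2, 40, 0, 0, 0, 85], [66.2, 4.2, 85, 0, 0, 0, 85], [66.2, 4.2, 130, 0, 0, 0, 85], [66.2, 4.2, 165, 0, 0, 0, 85], [66.2, 4.2, 178, 0, 0, 0, 85], [66.2, 4.2, 181.4, 0, 0, 0, 85], [66.2, 4.2, 181.4, 0, 0, 0, 85], [66.2, 4.2, 181.4, 0, 0, 0, 58], [66.2, 4.2, 181.4, 0, 0, 0, 58], [66.2, 4.2, 181.4, 0, 0, 0, 58], [66.2, 4.2, 181.4, 0, 0, 0, 58], [66.2, 4.2, 181.4, 0, 0, 0, 58], [66.2, 4.2, 181.4, 0, 0, 0, 58]]]}}

```text
time_s: 38.3
tcp_pos: [0.4571, -0.4405, 0.0059]
eef_rot: [0.0, 0.986, -0.164, 0.001]
wrist_force: [-1.3, 2.1, 11.6]
gripper_width: 0.0632
grip_force: 42.1
```

Request:
{"op": "arm_command", "data": {"rows": [[[0, 0, -10, 0, 0, 0, 58], [0, 0, -50, 0, 0, 0, 58], [0, 0, -100, 0, 0, 0, 58], [0, 0, -148, 0, 0, 0, 58], [0, 0, -148, 0, 0, 0, 58], [0, 0, -148, 0, 0, 0, 58], [0, 0, -148, 0, 0, 0, 58]]]}}

```text
time_s: 39.0
tcp_pos: [0.4558, -0.4393, 0.1515]
eef_rot: [-0.0, 0.986, -0.164, -0.0]
wrist_force: [-0.2, -0.3, -2.4]
gripper_width: 0.0628
grip_force: 45.6
```

```bash
python3 - <<'E'
from br import *
held("w16.png",565.5,252.2,75)
E
```

```text
front [np.int64(244), np.int64(245), np.int64(246), np.int64(245), np.int64(245)] rear [np.int64(343), np.int64(344), np.int64(344), np.int64(344), np.int64(344)]
[[26.5, 0.8, -20.5], [-27.2, 0.8, -20.5]]
shift [-119.9 -689.7   76.5] turn [-0.04  0.07 -3.  ] | tcp [ 455.6 -439.3  150.9] psi -18.9 t 39.05
```

Request:
{"op": "arm_command", "data": {"rows": [[[-8, -48, 0, 0, 0, -3, 58], [-17, -96, 0, 0, 0, -3, 58], [-25, -144, 0, 0, 0, -3, 58], [-33, -192, 0, 0, 0, -3, 58], [-42, -240, 0, 0, 0, -3, 58], [-50, -288, 0, 0, 0, -3, 58], [-58, -336, 0, 0, 0, -3, 58], [-67, -384, 0, 0, 0, -3, 58], [-75, -432, 0, 0, 0, -3, 58], [-83, -480, 0, 0, 0, -3, 58], [-92, -528, 0, 0, 0, -3, 58], [-100, -576, 0, 0, 0, -3, 58], [-119.9, -689.7, 0, 0, 0, -3, 58], [-119.9, -689.7, 0, 0, 0, -3, 58], [-119.9, -689.7, 20, 0, 0, -3, 58], [-119.9, -689.7, 60, 0, 0, -3, 58], [-119.9, -689.7, 76.5, 0, 0, -3, 58], [-119.9, -689.7, 76.5, 0, 0, -3, 58], [-119.9, -689.7, 76.5, 0, 0, -3, 58], [-119.9, -689.7, 76.5, 0, 0, -3, 58]]]}}

```text
time_s: 41.05
tcp_pos: [0.5667, 0.2515, 0.0761]
eef_rot: [-0.0, 0.99, -0.139, 0.0]
wrist_force: [-0.6, -0.7, -1.0]
gripper_width: 0.0631
grip_force: 45.4
```

```bash
python3 - <<'E'
from br import *
go(565.7,252.2,54.9,-15.9)
E
```

```text
shift [-1.2 -0.4 21.2] turn [-0.05 -0.05 -0.03] | tcp [566.7 251.5  76.1] psi -15.93 t 41.05
```

Request:
{"op": "arm_command", "data": {"rows": [[[-0.8, -0.4, 8, 0, 0, 0, 58], [-0.8, -0.4, 16, 0, 0, 0, 58], [-0.8, -0.4, 19.5, 0, 0, 0, 58], [-0.8, -0.4, 20.8, 0, 0, 0, 58], [-0.8, -0.4, 21.2, 0, 0, 0, 58], [-0.8, -0.4, 21.2, 0, 0, 0, 58], [-0.8, -0.4, 21.2, 0, 0, 0, 58]]]}}

```text
time_s: 41.75
tcp_pos: [0.565, 0.2521, 0.0549]
eef_rot: [-0.0, 0.99, -0.138, -0.0]
wrist_force: [-10.7, -3.1, 22.9]
gripper_width: 0.063
grip_force: 48.2
```

```bash
python3 - <<'E'
from br import *
go(590,-324,185,17.5)
E
```

```text
shift [ 181.8  547.2 -130.3] turn [-2.00e-02  5.00e-02 -3.34e+01] | tcp [565.  252.1  54.9] psi -15.9 t 41.75
```

Request:
{"op": "arm_command", "data": {"rows": [[[0, 0, -0.5, 0, 0, 0, 85], [0, 0, -0.5, 0, 0, 0, 85], [0, 0, -0.5, 0, 0, 0, 85], [0, 0, -0.5, 0, 0, 0, 85], [0, 0, -40, 0, 0, 0, 85], [0, 0, -85, 0, 0, 0, 85], [15, 45, -115, 0, 0, -5, 85], [30, 90, -130, 0, 0, -10, 85], [45, 136, -130, 0, 0, -15, 85], [60, 182, -130, 0, 0, -20, 85], [75, 228, -130, 0, 0, -25, 85], [90, 274, -130, 0, 0, -30, 85], [105, 320, -130, 0, 0, -33.4, 85], [120, 366, -130, 0, 0, -33.4, 85], [135, 412, -130, 0, 0, -33.4, 85], [150, 458, -130, 0, 0, -33.4, 85], [181.8, 547, -130, 0, 0, -33.4, 85], [181.8, 547, -130, 0, 0, -33.4, 85], [181.8, 547, -130, 0, 0, -33.4, 85], [181.8, 547, -130, 0, 0, -33.4, 85]]]}}

```text
time_s: 43.75
tcp_pos: [0.5898, -0.3251, 0.1834]
eef_rot: [-0.0, 0.989, 0.151, -0.0]
wrist_force: [0.0, 1.8, -0.3]
gripper_width: 0.0852
grip_force: 0.0
```

Request:
{"op": "arm_command", "data": {"rows": [[[0, 0, 0, 0, 0, 0, 85], [0, 0, 0, 0, 0, 0, 85]]]}}

```text
time_s: 43.95
tcp_pos: [0.5908, -0.3224, 0.1839]
eef_rot: [-0.0, 0.988, 0.153, 0.0]
wrist_force: [-0.4, 0.0, -1.3]
gripper_width: 0.0854
grip_force: 0.0
```

```bash
python3 - <<'E'
from br import *
see("w17.png");go(650,-306.5,3.5,17.8)
E
```

```text
[ 651.1 -304.6] 64.6 53.3 -72.3 [284. 128.] 3935.0 off-nadir 18.0
[ 659.6 -185.2] 64.8 54.3 -87.1 [168.  86.] 3386.0 off-nadir 114.0
shift [ 61.2   2.8 180.5] turn [-0.02 -0.02 -0.2 ] | tcp [ 590.8 -322.4  184. ] psi 17.6 t 44.0
```

Request:
{"op": "arm_command", "data": {"rows": [[[50, 1.3, 40, 0, 0, 0, 85], [62.8, 1.3, 85, 0, 0, 0, 85], [62.8, 1.3, 130, 0, 0, 0, 85], [62.8, 1.3, 165, 0, 0, 0, 85], [62.8, 1.3, 178, 0, 0, 0, 85], [62.8, 1.3, 180.5, 0, 0, 0, 85], [62.8, 1.3, 180.5, 0, 0, 0, 85], [62.8, 1.3, 180.5, 0, 0, 0, 58], [62.8, 1.3, 180.5, 0, 0, 0, 58], [62.8, 1.3, 180.5, 0, 0, 0, 58], [62.8, 1.3, 180.5, 0, 0, 0, 58], [62.8, 1.3, 180.5, 0, 0, 0, 58], [62.8, 1.3, 180.5, 0, 0, 0, 58]]]}}

```text
time_s: 45.3
tcp_pos: [0.6518, -0.3066, 0.006]
eef_rot: [0.001, 0.988, 0.152, 0.001]
wrist_force: [-1.5, 1.7, 9.8]
gripper_width: 0.0635
grip_force: 42.7
```

Request:
{"op": "arm_command", "data": {"rows": [[[0, 0, -10, 0, 0, 0, 58], [0, 0, -50, 0, 0, 0, 58], [0, 0, -100, 0, 0, 0, 58], [0, 0, -148, 0, 0, 0, 58], [0, 0, -148, 0, 0, 0, 58], [0, 0, -148, 0, 0, 0, 58], [0, 0, -148, 0, 0, 0, 58]]]}}

```text
time_s: 46.0
tcp_pos: [0.6503, -0.3058, 0.1512]
eef_rot: [-0.0, 0.988, 0.152, -0.0]
wrist_force: [-0.6, 0.8, -0.3]
gripper_width: 0.0628
grip_force: 45.1
```

```bash
python3 - <<'E'
from br import *
held("w18.png",621.5,236.3,75)
E
```

```text
front [np.int64(242), np.int64(242), np.int64(242), np.int64(242), np.int64(242)] rear [np.int64(341), np.int64(341), np.int64(342), np.int64(341), np.int64(341)]
[[27.3, 1.1, -20.5], [-25.6, 1.2, -20.5]]
shift [ 135.8 -525.5   76. ] turn [-0.04  0.08 33.4 ] | tcp [ 650.1 -305.8  150.6] psi 17.5 t 46.05
```

Request:
{"op": "arm_command", "data": {"rows": [[[12, -47, 0, 0, 0, 5, 58], [24, -94, 0, 0, 0, 10, 58], [36, -141, 0, 0, 0, 15, 58], [49, -188, 0, 0, 0, 20, 58], [61, -235, 0, 0, 0, 25, 58], [73, -282, 0, 0, 0, 30, 58], [85, -329, 0, 0, 0, 33.4, 58], [97, -376, 0, 0, 0, 33.4, 58], [109, -423, 0, 0, 0, 33.4, 58], [122, -470, 0, 0, 0, 33.4, 58], [135, -525.5, 0, 0, 0, 33.4, 58], [135, -525.5, 0, 0, 0, 33.4, 58], [135, -525.5, 20, 0, 0, 33.4, 58], [135, -525.5, 60, 0, 0, 33.4, 58], [135, -525.5, 76, 0, 0, 33.4, 58], [135, -525.5, 76, 0, 0, 33.4, 58], [135, -525.5, 76, 0, 0, 33.4, 58], [135, -525.5, 76, 0, 0, 33.4, 58]]]}}

```text
time_s: 47.85
tcp_pos: [0.6224, 0.2357, 0.077]
eef_rot: [-0.001, 0.99, -0.139, 0.001]
wrist_force: [0.1, -0.6, -0.4]
gripper_width: 0.0628
grip_force: 45.0
```

```bash
python3 - <<'E'
from br import *
go(620.5,236.6,54.9,-15.9)
E
```

```text
shift [-2.1 -0.3 22.1] turn [-0.07 -0.08 -0.03] | tcp [622.4 235.7  77. ] psi -15.93 t 47.85
```

Request:
{"op": "arm_command", "data": {"rows": [[[-1.6, -0.3, 8, 0, 0, 0, 58], [-1.6, -0.3, 16, 0, 0, 0, 58], [-1.6, -0.3, 20, 0, 0, 0, 58], [-1.6, -0.3, 21.5, 0, 0, 0, 58], [-1.6, -0.3, 22, 0, 0, 0, 58], [-1.6, -0.3, 22, 0, 0, 0, 58], [-1.6, -0.3, 22, 0, 0, 0, 58]]]}}

```text
time_s: 48.55
tcp_pos: [0.6195, 0.2365, 0.0549]
eef_rot: [-0.0, 0.99, -0.138, -0.001]
wrist_force: [-13.6, -2.1, 28.9]
gripper_width: 0.0633
grip_force: 48.6
```

```bash
python3 - <<'E'
from br import *
go(594,-188,185,2.8)
E
```

```text
shift [  91.6  415.2 -130.4] turn [ -0.04   0.06 -18.7 ] | tcp [619.5 236.5  54.9] psi -15.9 t 48.55
```

Request:
{"op": "arm_command", "data": {"rows": [[[0, 0, -0.5, 0, 0, 0, 85], [0, 0, -0.5, 0, 0, 0, 85], [0, 0, -0.5, 0, 0, 0, 85], [0, 0, -0.5, 0, 0, 0, 85], [0, 0, -40, 0, 0, 0, 85], [0, 0, -85, 0, 0, 0, 85], [10, 45, -115, 0, 0, -5, 85], [20, 90, -130, 0, 0, -10, 85], [30, 137, -130, 0, 0, -15, 85], [40, 184, -130, 0, 0, -18.7, 85], [50, 231, -130, 0, 0, -18.7, 85], [60, 278, -130, 0, 0, -18.7, 85], [70, 325, -130, 0, 0, -18.7, 85], [80, 372, -130, 0, 0, -18.7, 85], [91.6, 415, -130, 0, 0, -18.7, 85], [91.6, 415, -130, 0, 0, -18.7, 85], [91.6, 415, -130, 0, 0, -18.7, 85], [91.6, 415, -130, 0, 0, -18.7, 85], [91.6, 415, -130, 0, 0, -18.7, 85]]]}}

```text
time_s: 50.45
tcp_pos: [0.5946, -0.1864, 0.1833]
eef_rot: [-0.0, 1.0, 0.025, -0.0]
wrist_force: [-0.1, -0.1, 0.6]
gripper_width: 0.0852
grip_force: 0.0
```

```bash
python3 - <<'E'
from br import *
see("w19.png");go(659.5,-185,3.5,2.8)
E
```

```text
[ 659.9 -184.8] 64.2 54.0 -87.2 [285. 125.] 3992.0 off-nadir 16.0
shift [ 64.9   1.8 179.8] turn [-0.02  0.01  0.1 ] | tcp [ 594.6 -186.5  183.3] psi 2.9 t 50.5
```

Request:
{"op": "arm_command", "data": {"rows": [[[50, 1.6, 40, 0, 0, 0, 85], [65.3, 1.6, 85, 0, 0, 0, 85], [65.3, 1.6, 130, 0, 0, 0, 85], [65.3, 1.6, 165, 0, 0, 0, 85], [65.3, 1.6, 177, 0, 0, 0, 85], [65.3, 1.6, 179.8, 0, 0, 0, 85], [65.3, 1.6, 179.8, 0, 0, 0, 85], [65.3, 1.6, 179.8, 0, 0, 0, 58], [65.3, 1.6, 179.8, 0, 0, 0, 58], [65.3, 1.6, 179.8, 0, 0, 0, 58], [65.3, 1.6, 179.8, 0, 0, 0, 58], [65.3, 1.6, 179.8, 0, 0, 0, 58], [65.3, 1.6, 179.8, 0, 0, 0, 58]]]}}

```text
time_s: 51.8
tcp_pos: [0.6609, -0.1864, 0.0061]
eef_rot: [0.0, 1.0, 0.024, 0.002]
wrist_force: [-2.0, 1.2, 11.5]
gripper_width: 0.063
grip_force: 42.3
```

Request:
{"op": "arm_command", "data": {"rows": [[[0, 0, -10, 0, 0, 0, 58], [0, 0, -50, 0, 0, 0, 58], [0, 0, -100, 0, 0, 0, 58], [0, 0, -148, 0, 0, 0, 58], [0, 0, -148, 0, 0, 0, 58], [0, 0, -148, 0, 0, 0, 58], [0, 0, -148, 0, 0, 0, 58]]]}}

```text
time_s: 52.5
tcp_pos: [0.6592, -0.186, 0.1516]
eef_rot: [-0.0, 1.0, 0.024, -0.0]
wrist_force: [-1.6, 0.3, -0.9]
gripper_width: 0.0632
grip_force: 45.3
```

```bash
python3 - <<'E'
from br import *
held("w20.png",593.3,244.4,105)
E
```

```text
front [np.int64(244), np.int64(244), np.int64(244), np.int64(244), np.int64(244)] rear [np.int64(342), np.int64(343), np.int64(343), np.int64(343), np.int64(342)]
[[26.6, 1.0, -20.5], [-26.8, 1.1, -20.5]]
shift [ -44.6 -433.    46.3] turn [-0.02  0.07 18.7 ] | tcp [ 659.1 -185.9  151. ] psi 2.8 t 52.55
```

Request:
{"op": "arm_command", "data": {"rows": [[[-5, -48, 0, 0, 0, 5, 58], [-10, -96, 0, 0, 0, 10, 58], [-15, -144, 0, 0, 0, 15, 58], [-20, -192, 0, 0, 0, 18.7, 58], [-25, -240, 0, 0, 0, 18.7, 58], [-30, -288, 0, 0, 0, 18.7, 58], [-35, -336, 0, 0, 0, 18.7, 58], [-40, -384, 0, 0, 0, 18.7, 58], [-44.6, -433, 0, 0, 0, 18.7, 58], [-44.6, -433, 0, 0, 0, 18.7, 58], [-44.6, -433, 20, 0, 0, 18.7, 58], [-44.6, -433, 46, 0, 0, 18.7, 58], [-44.6, -433, 46, 0, 0, 18.7, 58], [-44.6, -433, 46, 0, 0, 18.7, 58], [-44.6, -433, 46, 0, 0, 18.7, 58]]]}}

```text
time_s: 54.05
tcp_pos: [0.5945, 0.2439, 0.1065]
eef_rot: [-0.0, 0.99, -0.139, 0.0]
wrist_force: [-0.1, -0.6, -0.4]
gripper_width: 0.063
grip_force: 45.2
```

```bash
python3 - <<'E'
from br import *
go(593.2,244.3,80.9,-15.9)
E
```

```text
shift [-1.4 -0.  25.6] turn [-0.03 -0.04 -0.03] | tcp [594.5 243.9 106.5] psi -15.93 t 54.05
```

Request:
{"op": "arm_command", "data": {"rows": [[[-1, 0, 10, 0, 0, 0, 58], [-1, 0, 20, 0, 0, 0, 58], [-1, 0, 23.5, 0, 0, 0, 58], [-1, 0, 25, 0, 0, 0, 58], [-1, 0, 25.5, 0, 0, 0, 58], [-1, 0, 25.5, 0, 0, 0, 58], [-1, 0, 25.5, 0, 0, 0, 58]]]}}

```text
time_s: 54.75
tcp_pos: [0.5924, 0.2443, 0.0811]
eef_rot: [-0.0, 0.99, -0.138, -0.001]
wrist_force: [-12.5, -3.2, 23.6]
gripper_width: 0.0629
grip_force: 48.1
```

Request:
{"op": "arm_command", "data": {"rows": [[[0, 0, -0.5, 0, 0, 0, 85], [0, 0, -0.5, 0, 0, 0, 85], [0, 0, -0.5, 0, 0, 0, 85], [0, 0, -0.5, 0, 0, 0, 85], [0, 0, -40, 0, 0, 0, 85], [0, 0, -85, 0, 0, 0, 85], [-30, 0, -120, 0, 0, 0, 85], [-60, 0, -130, 0, 0, 0, 85], [-80, 0, -130, 0, 0, 0, 85], [-80, 0, -130, 0, 0, 0, 85], [-80, 0, -130, 0, 0, 0, 85]]]}}

```text
time_s: 55.85
tcp_pos: [0.5161, 0.2665, 0.2103]
eef_rot: [-0.0, 0.99, -0.138, 0.0]
wrist_force: [0.8, 0.7, -0.8]
gripper_width: 0.0851
grip_force: 0.0
```

```bash
python3 - <<'E'
from br import *
im,cal=snap("wrist","w21.png");sc,_=snap("scene","s21.png")
a=cv2.cvtColor(im,cv2.COLOR_RGB2BGR)[:280,120:470]
b=cv2.resize(cv2.cvtColor(sc,cv2.COLOR_RGB2BGR)[130:320,150:430],None,fx=2.8,fy=2.8)[:, :]
a=cv2.resize(a,(350,280));b=cv2.resize(b,(440,299))
o=np.zeros((300,800,3),np.uint8);o[:280,:350]=a;o[:299,355:795]=b
cv2.imwrite("pics/fin.png",cv2.resize(o,(800,300)))
h,s,v=cv2.split(cv2.cvtColor(im,cv2.COLOR_RGB2HSV));g=cv2.cvtColor(im,cv2.COLOR_RGB2GRAY)
print(pix("wrist",[[.5933,.2438,z] for z in(.101,)],cal))
mk=((s>26)&(s<75)&(v>150)&(h>12)).astype(np.uint8)*255;mk[265:]=0
for b in blobs("wrist",im,cal,"x",.101,800,mk=mk):print(*b)
top,_=snap("top","t21.png")
E
```

```text
[[283.80975559 108.96653304]]
[592.7 243.5] 140.5 63.9 -16.0 [284. 110.] 13258.0
```

View pics/fin.png

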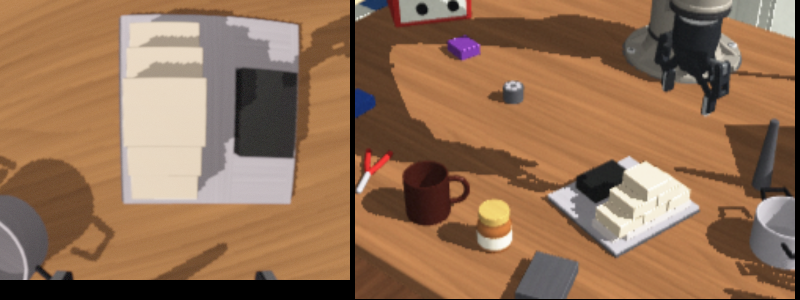

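The wall stands 3-2-1 on the slab (left pane (165,110)). The coal is in its recess (267,112), and no pale bricks are left on the bench. I'm handing in.

```bash
python3 - <<'E'
from bench import ctrl
print(ctrl.finish_job())
E
```

```text
the job is handed in; nothing more can be done
None
```

The job is handed in at about 56 s of the 210 s: by the last camera check, the slab and charcoal block are home in their recesses and all six pale bricks stand as a 3-2-1 staggered wall along the slab, though the hand-in returned no verdict.

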